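# Top up the spring-loaded cap dispenser at a packing bench

### The job

Load the two small tube end caps, open side up, into the yellow spring dispenser, one after the other: lay a cap on the follower just in front of the lips, press it down against the spring and slide it back under both lips until it is fully home against the back plate. Ease them in rather than forcing them against the lips or the back plate, finish with both caps held down under the lips one on the other, and leave the large cap and the other things on the bench where they are.

Things in the scene. Friction and masses are not known exactly. Their poses are not given: they have to be found in the camera images.
- cap_a: One of two identical small mailing-tube end caps: round grey plastic cup lying open side up on the bench, 60 mm outside diameter, 14 mm tall, wall 4 mm thick, floor 5 mm thick (recess 52 mm wide, 9 mm deep), 22 g. Origin at the centre of its underside, z up.
- cap_b: The other small end cap, identical to cap_a; which goes in first does not matter.
- cap_large: A larger cap of the same make, 78 mm diameter, 18 mm tall: does not fit this dispenser, stays where it lies. Origin at the centre of its underside.
- dispenser: Foot (114 x 94 x 6 mm, fixed to the bench) of the yellow sheet-steel cap dispenser. Origin on the bench, on the axis of the magazine that it carries; z up, -x the low front (towards the robot, yaw within 0.45 rad), +x the back. In plan the magazine is a square well, 62 x 62 mm inside, walls 4 mm; the back plate's inner face is at x = +31 mm, the post at x = 39 to 57 mm.
- post_top (a point): Top of the post behind the magazine, 149 mm above the bench. The magazine is clamped on this post at a height that differs each time and is not measured: the lips' undersides stand 116 to 156 mm above the bench; find it by touch or sight. Its walls are 18 mm lower than that at the front and along the sides up to dispenser x = +5 mm; behind that, lips and back plate top out 4 mm above it.
- foot_front (a point): Middle of the foot's front edge, top side (dispenser x = -52 mm, y = 0). Lips: two, 4 mm thick, along both sides of the well from dispenser x = +5 mm to the back plate, covering y = 23 to 35 mm; between them a 46 mm wide finger slot, open to the front. A small cap clears the lips from above with its centre at x = -16 mm or less and goes in along +x with its rim below the lips.
- follower (a joint): How far the follower is pressed down, m: 0 when empty, 0.012 with one cap home, 0.026 with two, hard stop at 0.034 (spring solid). Black plastic disc, 56 mm diameter, on the magazine's axis; at 0 its flat top is 2 mm below the lips' undersides. Moves straight down, never tips. Spring: about 4.5 N at 0, plus 1.5 N per 10 mm. A cap that is home has its centre at dispenser x 0 to +1 mm, rim up against the lips.
- travel_cup: Blue travel cup with white lid, 78 mm wide, 123 mm tall, stands on the bench on the other side from the dispenser; bystander. Origin at the centre of its underside.
- kraft_tube: Cut piece of brown cardboard mailing tube, 65 mm diameter, 170 mm tall, standing at the far side; bystander. Origin at the centre of its underside.
- tape_gun: Hand tape dispenser with a 100 mm roll of brown tape, red frame and blue handle, lying on its side at the far side, about 250 mm long along y, 60 mm tall; bystander. Origin under the roll's centre.
Not all that is in view belongs to the job. What is shaped like the cap_a but brown or orange is not meant.

How it is judged:
By the outcome, as a careful person would: the job done as asked, in the order asked, and still so for the second after the job is handed in, with the robot touching nothing.
It also fails if it takes over 72 s, if anything falls off the work surface, if the arm or the gripper's body presses on something with over 40 N, if the wrist force passes 120 N, or if a joint passes its speed limit or range.

### The arm

A 6-joint arm with a two-finger parallel gripper is mounted at the origin on the work surface. World frame = base frame: x ahead of the robot, y to its left, z up, the work surface at z = 0. Lengths are in mm, angles in rad, forces in N, time in s.
With the tool pointing down it reaches from about 350 to 775 mm from the base axis. Payload 7.3 kg.
Tool frame: the origin (TCP) lies at the centre of the arm's flange, where the gripper is bolted on; the fingertips stand 178 mm ahead of it and the grasp point (between the pads) lies 159 mm ahead of it; z points along the fingers, y is the direction in which the jaws open and shut (so a half turn about z gives the same grasp; the last joint's range is limited). The gripper opens to 92 mm and grips with 3 to 60 N. Pads are 19 mm wide; open, the fingers measure 130 mm over their backs; the gripper's body (75 mm by 190 mm) begins 47 mm behind the grasp point.
Start: joints at [-1.277, 0.342, 1.524, -0, 1.275, -0.146], TCP at [223.542, -475.033, 404.741] pointing down, gripper open.
Joint ranges: [-2.53, 2.53], [-0.77, 2.02], [0.04, 2.7], [-1, 4.14], [0.28, 2.66], [-3.11, 3.11]. Speed limits (rad/s): [2.57, 2.57, 3.14, 3.14, 3.14, 3.14].

### API

Orientations are given as [roll, pitch, yaw] about the fixed x, y, z axes, in that order (R = Rz(yaw) Ry(pitch) Rx(roll)).
In Python, from plant import status, viewer, ticket gives the robot as it stands.
- The arm moves only by the tool play_rows, never from a script. Its argument "commands" is a list of rows, each an object with "offset": the shift along the tool's x, y, z in m, a list of three; "twist": the turn about the tool's z in degrees. A call has 1 to 5 rows; each row shifts and turns the commanded pose from where the row before left it, along the tool's axes as they then stand; what a row does not reach is not made up. A row lasts 1/10 s, in which the tool goes at most 50 mm and 8.59 degrees, less where a joint would pass 70% of its speed; a pose out of reach is approached as far as the arm can. A call with a gripper value outside its range is refused whole. "jaw" is the closure in counts, from 0 (fully open) to 255 (shut), set as the call begins (left out, the last holds). The fingers move at their own pace and stop on an object; the grip force is fixed at half the most. Time passes only in rows, so rows that do not move let the fingers close. It gives the time, the measured TCP pose, the force and the opening at its end, in the units of the state.
- status.get_obs(): the state, without advancing time (a new reading comes with each control period).
- viewer.capture(name): name is "scene" or "top"; returns the picture (400x640x3 uint8, red, green, blue); there is no depth.
- viewer.camera_params(name): a dict with "fov_y" (degrees; the focal length in pixels is half the picture's height over the tangent of half this angle, whatever the lens; pixels are square), "cx", "cy" (the principal point, pixels), "D" ([k1, k2, p1, p2, k3] as OpenCV has them; the pictures are not rectified), "rvec" (rotation vector, rad) and "tvec" (3), from world to camera coordinates, as OpenCV has them. Camera axes: x right, y down, z forward; pixel columns grow to the right and rows downward; lengths in mm; the calibration is good to about 2 mm. A picture is of the moment at which its call begins. camera_params takes no time and is no camera call.
- ticket.close_job(): hands the job in, once; it reports no verdict.
The state is a dict: "time": time; "joint_positions": joint angles; "dq": joint speeds; "tau": joint torques, N m; "tool_pos": TCP position; "tcp_rot": TCP orientation; "contact_force": force on the tool from outside, world axes, zero at the start; "moment": the same for the moment, N m; "grip_width": finger opening in mm.
Only numpy, scipy, OpenCV 4.12 (cv2) and the standard library are available. Lean on these libraries where they do the work, as an engineer would, in place of code of your own. Each camera call takes 0.05 s, during which the arm holds its last target.

## Working session

There is one attempt and no reset: what is moved stays moved. The work goes in short steps, Python scripts to look and compute and a tool call to move; the robot and the scene stay as the last step left them, time stands still between calls to the robot, and variables do not carry over. Pictures are saved under pics/ and viewed, and the job is handed in when it is done.

Besides the shell and the picture viewer there is one more tool, called after ">>>" by a JSON object that holds its "name" and its "arguments". play_rows: Moves the arm, as the interface text tells. Its arguments: {"type":"object","properties":{"commands":{"type":"array"},"jaw":{"type":"number"}},"required":["commands"]}

```bash
ls; mkdir -p pics
python3 - <<'E'
from plant import status, viewer
import cv2
print(status.get_obs())
for n in("scene","top"):
    print(n,viewer.camera_params(n))
    cv2.imwrite(f"pics/{n}0.png",viewer.capture(n)[:,:,::-1])
E
```

```text
pics
{'time': 0.0, 'joint_positions': array([-1.27700953e+00,  3.42677977e-01,  1.52504581e+00,  2.60071008e-05,
        1.27541576e+00, -1.46030815e-01]), 'dq': array([ 0.00046389, -0.00019232,  0.0011173 , -0.00125654, -0.00086623,
       -0.00032854]), 'tau': array([-5.21773145e-04, -4.31248462e+01, -2.44215560e+01,  7.16139749e-02,
        5.58968622e-02, -1.13845317e-04]), 'tool_pos': array([ 223.4952954 , -474.88265547,  404.05793663]), 'tcp_rot': array([-3.14006584e+00, -2.49697532e-04,  4.39809828e-01]), 'contact_force': array([-0.30998442,  1.00462446, -0.531606  ]), 'moment': array([ 0.01883595,  0.0274549 , -0.02843793]), 'grip_width': 91.92632183461036}
scene {'fov_y': 51.32127137507207, 'cx': 316.51530591815816, 'cy': 191.72531667742544, 'D': array([-0.03335529,  0.        ,  0.        ,  0.        ,  0.        ]), 'rvec': array([ 2.10881556,  1.43890756, -0.50369905]), 'tvec': array([-233.59142565, -355.47625757, 1210.94410278])}
top {'fov_y': 46.47745572018083, 'cx': 319.38195006054605, 'cy': 193.04192935912275, 'D': array([0.03183008, 0.        , 0.        , 0.        , 0.        ]), 'rvec': array([ 2.14392996, -2.12061325,  0.17030962]), 'tvec': array([ 21.2904204 , 624.17762255, 898.5646873 ])}
```

View pics/scene0.png

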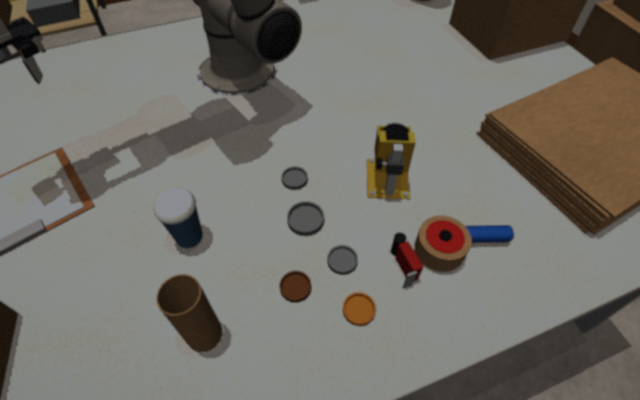

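View pics/top0.png

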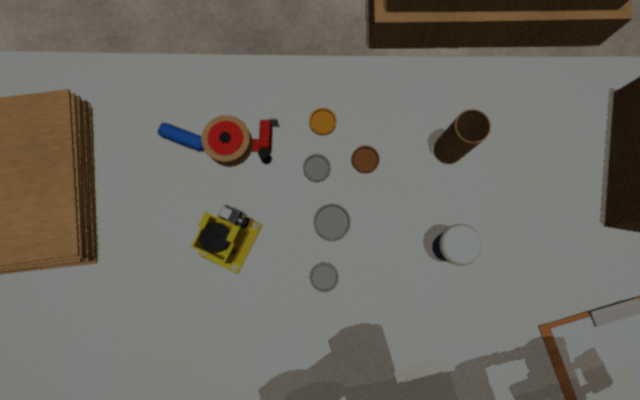

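The top view shows these cap-like things:
- small grey (316,168)
- small grey (324,277)
- large grey (332,222)
- orange (322,121)
- brown (365,159)

I choose the two small grey ones, and will check the choice in close crops together with the dispenser.

```bash
cat > h.py <<'E'
import numpy as np, cv2
from plant import viewer
def cam(n):
    p=viewer.camera_params(n); f=200/np.tan(np.radians(p['fov_y']/2))
    K=np.array([[f,0,p['cx']],[0,f,p['cy']],[0,0,1]]); return K,np.array(p['D']),np.array(p['rvec'],float),np.array(p['tvec'],float)
def proj(n,P):
    K,D,r,t=cam(n); return cv2.projectPoints(np.array(P,float).reshape(-1,1,3),r,t,K,D)[0].reshape(-1,2)
def ray(n,uv):
    K,D,r,t=cam(n); q=cv2.undistortPoints(np.array(uv,float).reshape(-1,1,2),K,D).reshape(-1,2)
    R=cv2.Rodrigues(r)[0]; d=np.c_[q,np.ones(len(q))]@R; return -R.T@t,d
def onz(n,uv,z):
    c,d=ray(n,uv); return c+d*((z-c[2])/d[:,2])[:,None]
E
python3 - <<'E'
import cv2,numpy as np
t=cv2.imread('pics/top0.png');s=cv2.imread('pics/scene0.png')
a=cv2.resize(t[140:300,280:380],None,fx=3,fy=3,interpolation=cv2.INTER_CUBIC)
b=cv2.resize(t[195:281,183:273],None,fx=5,fy=5,interpolation=cv2.INTER_CUBIC)
c=np.zeros((480,750,3),np.uint8);c[:480,:300]=a;c[:430,300:750]=b
cv2.imwrite('pics/crop_top.png',cv2.convertScaleAbs(c,alpha=1.5))
cv2.imwrite('pics/crop_scene.png',cv2.convertScaleAbs(cv2.resize(s[110:210,350:430],None,fx=6,fy=6,interpolation=cv2.INTER_CUBIC),alpha=1.5))
E
```

```text
(no output)
```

View pics/crop_top.png

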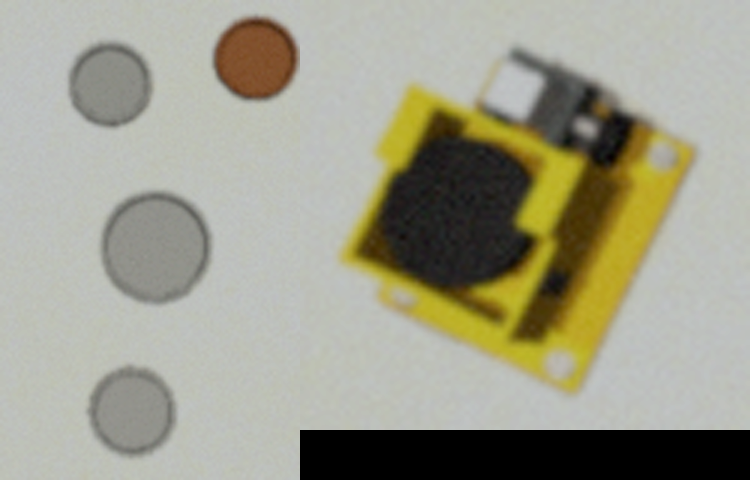

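View pics/crop_scene.png

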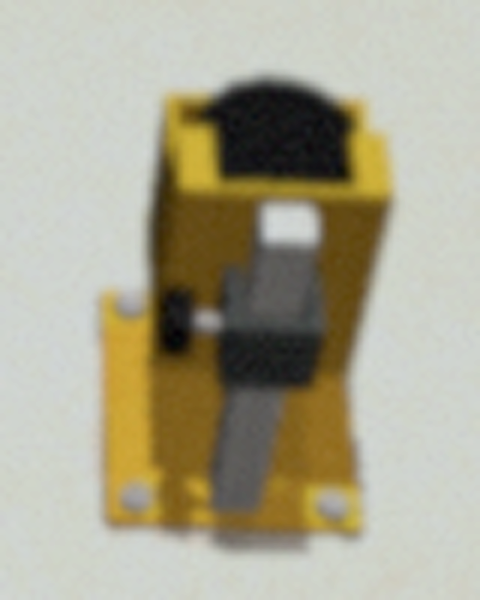

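```bash
cat > fit.py <<'E'
from h import *
from scipy.optimize import least_squares
T=[((695,152),(62,-47,'f')),((575,395),(-52,-47,'f')),((378,295),(-52,47,'f')),
((410,88),(35,35,'t')),((590,155),(35,-35,'t')),((380,155),(5,35,'t')),((515,228),(5,-23,'t')),((548,238),(5,-35,'t')),((342,262),(-35,35,'w')),((512,342),(-35,-35,'w'))]
S=[((105,525),(62,-47,'f')),((360,532),(62,47,'f')),((102,292),(-52,-47,'f')),((178,192),(35,-35,'t')),((390,197),(35,35,'t')),((388,140),(5,35,'t')),((365,101),(-35,35,'w')),((165,96),(-35,-35,'w'))]
ut=np.array([[183+(u-300+.5)/5-.5,195+(v+.5)/5-.5] for (u,v),_ in T])
us=np.array([[350+(u+.5)/6-.5,110+(v+.5)/6-.5] for (u,v),_ in S])
def W(p,L):
    x,y,a,h=p;z={'f':6,'t':h+4,'w':h-18};c,s=np.cos(a),np.sin(a)
    return [[x+c*X-s*Y,y+s*X+c*Y,z[k]] for _,(X,Y,k) in L]
def res(p,which='b'):
    r=[]
    if which in'bt': r.append((proj('top',W(p,T))-ut))
    if which in'bs': r.append((proj('scene',W(p,S))-us))
    return np.concatenate(r).ravel()
c=onz('top',[[232,240]],6)[0]
for w in 'bts':
    o=least_squares(res,[c[0],c[1],0,136],args=(w,),loss='soft_l1'); print(w,o.x.round(3)); print(res(o.x,w).reshape(-1,2).round(1).tolist())
if __name__=='__main__':
  for n in('top','scene'):
    im=cv2.imread(f'pics/{n}0.png');hsv=cv2.cvtColor(im,cv2.COLOR_BGR2HSV)
    g=cv2.GaussianBlur(im,(3,3),0)
    cs={'top':[(316,168),(324,277),(332,222)],'scene':[(342,260),(294,178),(305,219)]}[n]
    for u,v in cs:
        x0,y0=u-28,v-28
        sub=g[y0:v+28,x0:u+28].astype(float).mean(2)
        bg=np.median(sub[:3]);fl=np.median(sub[25:31,25:31])
        m=(sub<(bg+fl)/2).astype(np.uint8)
        k,l,st,ce=cv2.connectedComponentsWithStats(m); i=l[28,28]
        cn=cv2.findContours((l==i).astype(np.uint8),0,1)[0][0]
        e=cv2.fitEllipse(cn); uv=(e[0][0]+x0,e[0][1]+y0)
        print(n,np.round(uv,1),np.round(e[1],1),onz(n,[uv],8 )[0].round(1))
E
python3 fit.py
```

```text
b [ 5.26633e+02  2.17722e+02 -4.24000e-01  1.45248e+02]
[[0.3, -1.0], [0.1, 0.1], [-0.8, 0.9], [0.1, -1.5], [-1.3, 1.3], [-1.5, 0.1], [0.2, -1.0], [-0.4, -0.2], [-0.8, -0.5], [-0.8, -0.3], [-0.6, -0.4], [-0.1, 0.1], [-1.1, 0.1], [-0.6, 0.3], [-0.1, 0.7], [-1.2, -0.5], [-0.9, 0.3], [-0.9, 0.0]]
t [526.412 217.516  -6.709 140.5  ]
[[0.4, -0.8], [0.1, 0.2], [-0.7, 1.0], [0.9, -1.1], [-0.8, 1.7], [-0.7, 0.4], [0.8, -0.7], [0.2, 0.1], [-0.0, -0.3], [-0.2, -0.1]]
s [ 5.27351e+02  2.18962e+02 -4.33000e-01  1.45916e+02]
[[-0.2, -0.5], [0.3, 0.3], [-0.3, 0.1], [0.0, 0.0], [0.5, 0.6], [-0.4, -0.6], [0.0, 0.2], [-0.0, -0.2]]
top [316.5 167.8] [27.7 28.4] [686.3  35.4   8. ]
top [323.6 276.7] [29.  30.2] [455.6  17.7   8. ]
top [331.5 222. ] [37.  37.7] [569.6   2.    8. ]
scene [342.1 259.8] [29.9 31. ] [688.5  36.9   8. ]
scene [294.2 178. ] [23.9 26.8] [456.6  18.9   8. ]
scene [305.4 218.5] [35.2 37.8] [570.2   3.9   8. ]
```

Close crops confirm the choice: two plain grey 60 mm caps, with the large one between them. The dispenser is at about (527,218), yaw -0.43, with the lip undersides at z≈145. First I go to the near cap, world (456,18).

```bash
cat > go.py <<'E'
import sys,numpy as np
from plant import status
from scipy.spatial.transform import Rotation as Ro
o=status.get_obs(); p=o['tool_pos']; R=Ro.from_euler('xyz',o['tcp_rot'])
print('t',round(o['time'],2),'pos',p.round(1),'rpy',o['tcp_rot'].round(3),'F',o['contact_force'].round(1),'w',round(o['grip_width'],1))
D=np.array([527,218.3]);a=-0.428
d=p[:2]-D;c,s=np.cos(a),np.sin(a);print('disp frame',np.round([c*d[0]+s*d[1],-s*d[0]+c*d[1]],1),'tip z',round(p[2]-178,1))
def show(x,y,z,yaw=None):
    yaw0=o['tcp_rot'][2]
    print('tool offset mm',R.inv().apply(np.array([x,y,z])-p).round(1), 'twist deg', None if yaw is None else round(np.degrees((yaw0-yaw+np.pi)%(2*np.pi)-np.pi),1))
v=[eval(k) for k in sys.argv[1:]]
if v:
    if v[0]=='d': v=v[1:];v[0],v[1]=D[0]+c*v[0]-s*v[1],D[1]+s*v[0]+c*v[1]
    show(*v)
E
sed -i "s/eval(k)/(k if k=='d' else eval(k))/" go.py
python3 go.py 456 18.3 250 -0.428
```

```text
t 0.1 pos [ 223.5 -474.9  404.1] rpy [-3.14 -0.    0.44] F [-0.5  0.9 -0.1] w 91.6
disp frame [  11.6 -756.6] tip z 226.1
tool offset mm [ 420.3 -347.1  154.7] twist deg 49.7
```

>>> {"name": "play_rows", "arguments": {"commands": [{"offset":[0.035,-0.029,0],"twist":0},{"offset":[0.035,-0.029,0],"twist":0},{"offset":[0.035,-0.029,0],"twist":0},{"offset":[0.035,-0.029,0],"twist":0},{"offset":[0.035,-0.029,0],"twist":0}], "jaw": 0}}

```text
time: 0.6
tool_pos: [320.4, -267.6, 404.5]
tcp_rot: [-3.141, 0.0, 0.439]
contact_force: [0.9, 1.3, 0.9]
grip_width: 92.0
```

>>> {"name": "play_rows", "arguments": {"commands": [{"offset":[0.035,-0.029,0.02],"twist":0},{"offset":[0.035,-0.029,0.02],"twist":0},{"offset":[0.035,-0.029,0.02],"twist":0},{"offset":[0.035,-0.029,0.02],"twist":0},{"offset":[0.035,-0.029,0.02],"twist":0}]}}

```text
time: 1.1
tool_pos: [417.1, -61.8, 304.0]
tcp_rot: [3.141, -0.0, 0.44]
contact_force: [0.7, -1.2, 0.9]
grip_width: 91.9
```

>>> {"name": "play_rows", "arguments": {"commands": [{"offset":[0.035,-0.029,0.02],"twist":0},{"offset":[0.035,-0.029,0.02],"twist":0},{"offset":[0,0,0],"twist":8.3},{"offset":[0,0,0],"twist":8.3},{"offset":[0,0,0],"twist":8.3}]}}

```text
time: 1.6
tool_pos: [455.4, 19.3, 264.1]
tcp_rot: [-3.142, 0.001, 0.001]
contact_force: [0.7, -1.3, -0.1]
grip_width: 91.8
```

>>> {"name": "play_rows", "arguments": {"commands": [{"offset":[0,0,0],"twist":8.3},{"offset":[0,0,0],"twist":8.3},{"offset":[0,0,0],"twist":8.3},{"offset":[0,0,0],"twist":0}]}}

```text
time: 2.0
tool_pos: [455.3, 18.7, 264.5]
tcp_rot: [3.141, 0.001, -0.431]
contact_force: [-0.5, -0.1, 0.2]
grip_width: 91.8
```

```bash
python3 go.py 456 18.3 182 -0.428
```

```text
t 2.0 pos [455.3  18.7 264.5] rpy [ 3.141e+00  1.000e-03 -4.310e-01] F [-0.5 -0.1  0.2] w 91.8
disp frame [  17.6 -211.4] tip z 86.5
tool offset mm [ 0.8  0.  82.5] twist deg -0.2
```

>>> {"name": "play_rows", "arguments": {"commands": [{"offset":[0.001,0,0.03],"twist":0},{"offset":[0,0,0.03],"twist":0},{"offset":[0,0,0.0225],"twist":0},{"offset":[0,0,0],"twist":0}]}}

```text
time: 2.4
tool_pos: [455.7, 18.2, 180.2]
tcp_rot: [3.14, 0.004, -0.426]
contact_force: [0.1, 0.6, 0.9]
grip_width: 91.6
```

>>> {"name": "play_rows", "arguments": {"commands": [{"offset":[0,0,0],"twist":0},{"offset":[0,0,0],"twist":0},{"offset":[0,0,0],"twist":0},{"offset":[0,0,0],"twist":0},{"offset":[0,0,0],"twist":0}], "jaw": 255}}

```text
time: 2.9
tool_pos: [456.4, 18.2, 182.8]
tcp_rot: [-3.141, -0.001, -0.429]
contact_force: [-1.0, 0.8, 4.9]
grip_width: 57.7
```

```bash
python3 go.py 456 18.3 182 -0.428
```

```text
t 2.9 pos [456.4  18.2 182.8] rpy [-3.141e+00 -1.000e-03 -4.290e-01] F [-1.   0.8  4.9] w 57.7
disp frame [  18.9 -211.3] tip z 4.8
tool offset mm [-0.4  0.1  0.8] twist deg -0.1
```

>>> {"name": "play_rows", "arguments": {"commands": [{"offset":[0,0,-0.01],"twist":0},{"offset":[0,0,-0.03],"twist":0},{"offset":[0,0,-0.045],"twist":0},{"offset":[0,0,-0.05],"twist":0},{"offset":[0,0,-0.05],"twist":0}]}}

```text
time: 3.4
tool_pos: [455.6, 18.3, 369.7]
tcp_rot: [3.141, 0.0, -0.429]
contact_force: [0.9, -0.1, -0.9]
grip_width: 57.8
```

```bash
python3 go.py d -17 0 360 -0.428
python3 - <<'E'
from plant import viewer
import cv2,numpy as np
a=viewer.capture('scene')[:,:,::-1]
cv2.imwrite('pics/s1.png',cv2.convertScaleAbs(cv2.resize(a[40:240,220:440],None,fx=3,fy=3,interpolation=2),alpha=1.5))
E
```

```text
t 3.4 pos [455.6  18.3 369.7] rpy [ 3.141  0.    -0.429] F [ 0.9 -0.1 -0.9] w 57.8
disp frame [  18.  -211.6] tip z 191.7
tool offset mm [ -35.3 -211.5    9.7] twist deg -0.1
```

View pics/s1.png

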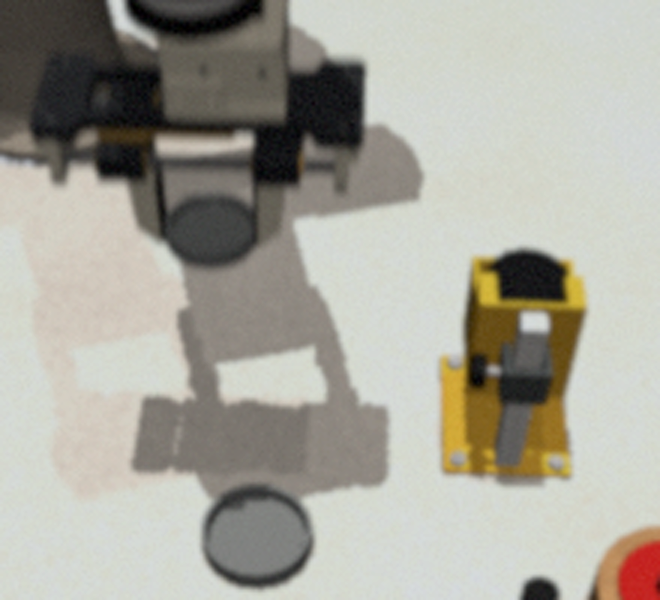

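```bash
cat > ov.py <<'E'
from h import *
def circ(x,y,z,r,n=60):
    t=np.linspace(0,2*np.pi,n); return np.c_[x+r*np.cos(t),y+r*np.sin(t),0*t+z]
def draw(im,n,items,box,f,out):
    x0,y0,x1,y1=box
    b=cv2.convertScaleAbs(cv2.resize(im[y0:y1,x0:x1],None,fx=f,fy=f,interpolation=cv2.INTER_CUBIC),alpha=1.5)
    for P,col in items:
        q=(proj(n,P)-[x0,y0]+.5)*f-.5
        cv2.polylines(b,[np.round(q*8).astype(np.int32).reshape(-1,1,2)],False,col,1,cv2.LINE_AA,3)
    cv2.imwrite(out,b)
E
python3 - <<'E'
from ov import *
its={}
for n,box in(('scene',(250,60,330,140)),('top',(270,220,370,320))):
    im=viewer.capture(n)[:,:,::-1]
    draw(im,n,[(circ(455.6,18.3,201,30),(0,0,255)),(circ(455.6,18.3,187,30),(0,255,0))],box,5 if n=='scene' else 4,f'pics/ov_{n}.png')
a=cv2.imread('pics/ov_scene.png');b=cv2.imread('pics/ov_top.png');cv2.imwrite('pics/ov1.png',np.hstack([a[:400],b[:400,:400]]))
E
```

```text
(no output)
```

View pics/ov1.png

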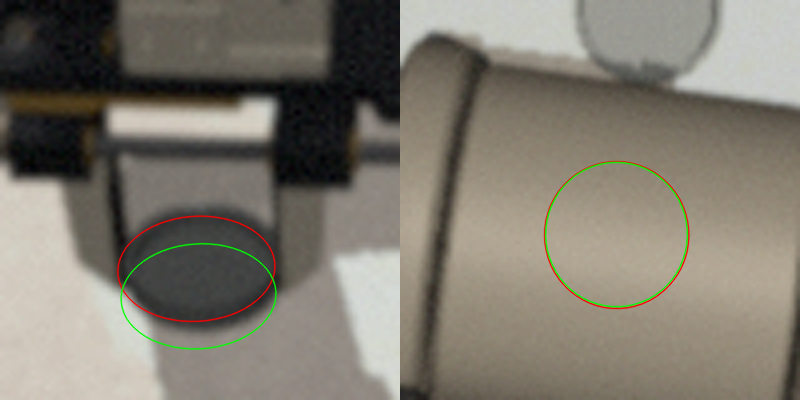

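Run:
```python
from ov import *
im=np.mean([viewer.capture('scene')[:,:,::-1].astype(float) for _ in range(4)],0)
c=np.clip((im-15)*2.6,0,255).astype(np.uint8)
x0,y0,x1,y1=262,85,322,140
b=cv2.resize(c[y0:y1,x0:x1],None,fx=10,fy=10,interpolation=cv2.INTER_CUBIC)
cv2.imwrite('pics/c2.png',b)
a=-0.429;j=np.array([np.sin(a),-np.cos(a)])
for s in(1,-1):
  for k in (29,48):
    P=np.r_[np.array([455.6,18.3])+s*k*j,191.7]; print(s,k,(proj('scene',[P])[0]-[x0,y0])*10)
```

```text
1 29 [121.24867019 311.98853111]
1 48 [ 23.64793249 308.80991221]
-1 29 [420.64070348 321.90986571]
-1 48 [519.1585846  325.23080573]
```

View pics/c2.png

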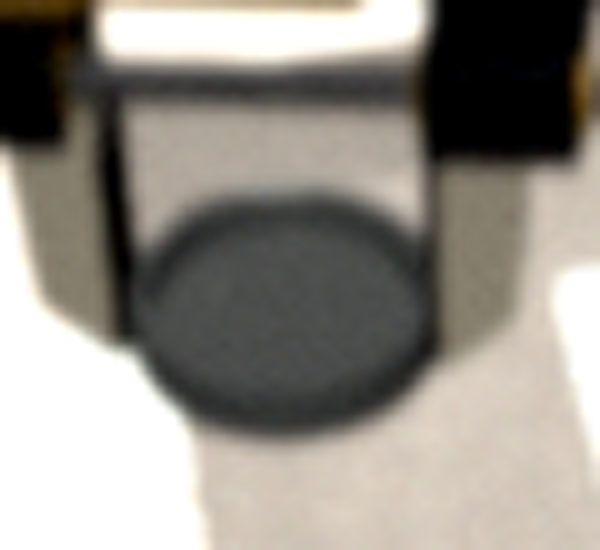

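Run:
```python
from ov import *
from scipy.spatial.transform import Rotation as Ro
a=-0.429
for th in (-10,-5,0,5,10,15,20):
  for dz in (0,3,6):
    P=np.vstack([circ(0,0,0,30),circ(0,0,14,30)])
    P[:,2]-=7
    R=Ro.from_euler('z',a)*Ro.from_euler('y',0)
    j=np.array([np.sin(a),-np.cos(a),0])
    Q=Ro.from_rotvec(-j*np.radians(th)).apply(P)+[455.6,18.3,187+7+dz]
    q=(proj('scene',Q)-[262,85])*10
    f=circ(0,0,0,26);f[:,2]+=5-7
    qf=(proj('scene',Ro.from_rotvec(-j*np.radians(th)).apply(f)+[455.6,18.3,194+dz])-[262,85])*10
    print(th,dz,'outline',q.min(0).round(),q.max(0).round(),'rim y',q[60:,1].min().round(),q[60:,1].max().round(),'floor',qf[:,1].min().round(),qf[:,1].max().round())
```

```text
-10 0 outline [111. 196.] [426. 425.] rim y 196.0 361.0 floor 246.0 391.0
-10 3 outline [110. 184.] [426. 413.] rim y 184.0 349.0 floor 235.0 379.0
-10 6 outline [109. 172.] [425. 401.] rim y 172.0 337.0 floor 223.0 367.0
-5 0 outline [111. 186.] [427. 434.] rim y 186.0 375.0 floor 236.0 400.0
-5 3 outline [110. 174.] [426. 423.] rim y 174.0 363.0 floor 224.0 388.0
-5 6 outline [108. 162.] [426. 411.] rim y 162.0 351.0 floor 213.0 376.0
0 0 outline [111. 177.] [427. 443.] rim y 177.0 388.0 floor 226.0 409.0
0 3 outline [109. 165.] [426. 431.] rim y 165.0 376.0 floor 215.0 397.0
0 6 outline [108. 153.] [426. 419.] rim y 153.0 364.0 floor 203.0 385.0
5 0 outline [111. 169.] [427. 450.] rim y 169.0 400.0 floor 217.0 417.0
5 3 outline [109. 157.] [427. 439.] rim y 157.0 388.0 floor 205.0 405.0
5 6 outline [108. 145.] [426. 427.] rim y 145.0 376.0 floor 193.0 393.0
10 0 outline [110. 162.] [427. 456.] rim y 162.0 412.0 floor 209.0 423.0
10 3 outline [109. 150.] [427. 445.] rim y 150.0 400.0 floor 197.0 412.0
10 6 outline [107. 138.] [426. 433.] rim y 138.0 388.0 floor 185.0 400.0
15 0 outline [110. 157.] [427. 461.] rim y 157.0 422.0 floor 201.0 429.0
15 3 outline [109. 144.] [427. 450.] rim y 144.0 411.0 floor 189.0 418.0
15 6 outline [107. 132.] [427. 438.] rim y 132.0 399.0 floor 177.0 406.0
20 0 outline [110. 152.] [428. 465.] rim y 152.0 432.0 floor 194.0 435.0
20 3 outline [109. 140.] [427. 454.] rim y 140.0 420.0 floor 182.0 423.0
20 6 outline [107. 127.] [427. 442.] rim y 127.0 409.0 floor 170.0 411.0
```

The picture shows the cap held level between the fingers (crop 285,313), its open side up. Now I carry it over to the dispenser front.

>>> {"name": "play_rows", "arguments": {"commands": [{"offset":[-0.007,-0.042,0],"twist":0},{"offset":[-0.008,-0.042,0],"twist":0},{"offset":[-0.007,-0.042,0],"twist":0},{"offset":[-0.008,-0.042,0],"twist":0},{"offset":[-0.0075,-0.0435,0],"twist":0}]}}

```text
time: 4.25
tool_pos: [510.3, 227.8, 365.3]
tcp_rot: [3.139, 0.003, -0.43]
contact_force: [1.1, -1.0, 0.7]
grip_width: 57.8
```

>>> {"name": "play_rows", "arguments": {"commands": [{"offset":[0,0,0.015],"twist":0},{"offset":[0,0,0],"twist":0}]}}

```text
time: 4.45
tool_pos: [509.5, 227.1, 348.4]
tcp_rot: [3.136, 0.006, -0.427]
contact_force: [-1.1, 0.3, -1.0]
grip_width: 57.8
```

```bash
python3 go.py d -19 0 340 -0.428;  python3 - <<'E'
from ov import *
for n,(x0,y0,x1,y1) in(('scene',(340,70,430,215)),('top',(170,170,300,290))):
    im=np.mean([viewer.capture(n)[:,:,::-1].astype(float) for _ in range(3)],0); cv2.imwrite(f'pics/r3_{n}.png',im)
    b=cv2.resize(np.clip((im[y0:y1,x0:x1]-10)*2,0,255).astype(np.uint8),None,fx=4,fy=4,interpolation=2)
    cv2.imwrite(f'pics/h3_{n}.png',b)
E
```

```text
t 4.45 pos [509.5 227.1 348.4] rpy [ 3.136  0.006 -0.427] F [-1.1  0.3 -1. ] w 57.8
disp frame [-19.6   0.7] tip z 170.4
tool offset mm [0.6 0.7 8.4] twist deg 0.0[ WARN:0@13.825] global loadsave.cpp:1063 imwrite_ Unsupported depth image for selected encoder is fallbacked to CV_8U.
```

View pics/h3_scene.png

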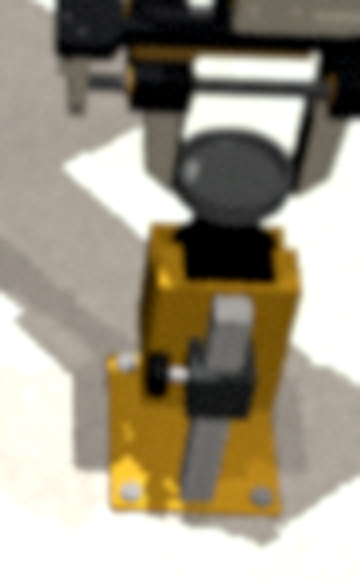

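View pics/h3_top.png

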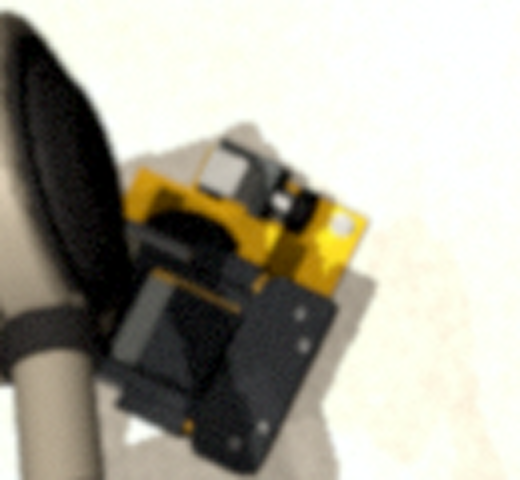

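Run:
```python
from ov import *
Q=np.vstack([circ(509.5,227.1,166,30),circ(509.5,227.1,180,30)])
q=(proj('scene',Q)-[340,70]+.5)*4-.5
print(q.min(0),q.max(0))
# overlay cap and scene-only dispenser
x,y,a,h=527.35,218.96,-.433,145.9
def w(L): c,s=np.cos(a),np.sin(a); return [[x+c*X-s*Y,y+s*X+c*Y,z] for X,Y,z in L]
t=h+4
it=[(Q[60:],(0,0,255)),(Q[:60],(0,255,0)),(w([(5,35,t),(35,35,t),(35,-35,t),(5,-35,t),(5,-23,t),(31,-23,t),(31,23,t),(5,23,t),(5,35,t)]),(255,0,0))]
draw(np.clip(cv2.imread('pics/r3_scene.png').astype(float)*1.4-10,0,255).astype(np.uint8),'scene',it,(370,90,430,150),10,'pics/o3.png')
```

```text
[168.42319623 129.92300954] [293.15326687 231.89942877]
```

View pics/o3.png

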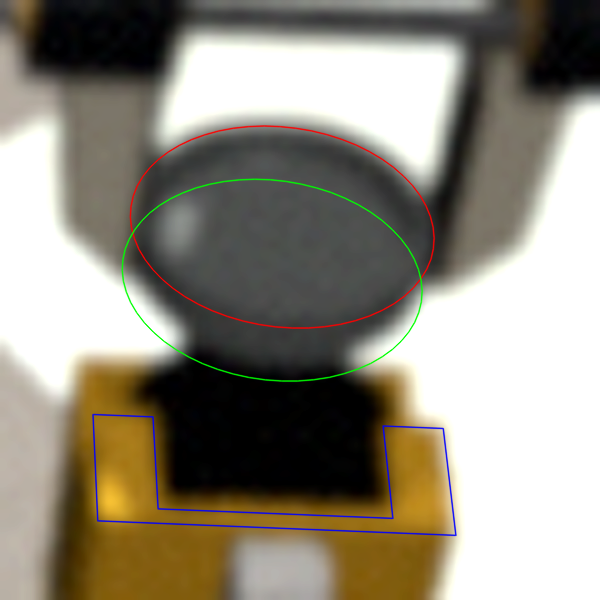

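Run:
```python
from ov import *
# silhouette: segment cap dark vs white bg on rows where visible
im=cv2.imread('pics/r3_scene.png')[90:150,370:430].mean(2)
b=cv2.resize(im,None,fx=10,fy=10,interpolation=cv2.INTER_CUBIC)
for r in (140,150,160,210,230,290,310,330): print(r,b[r,60:560:20].astype(int).tolist())
p=proj('scene',[[509.5,227.1,173]])[0]
w=onz('scene',[p+[1.65,-.3]],173)[0]; print(w)
for X in(527.35,):
  d=w[:2]-[527.35,218.96];a=-.433;c,s=np.cos(a),np.sin(a);print(c*d[0]+s*d[1],-s*d[0]+c*d[1])
```

```text
140 [93, 60, 61, 62, 55, 88, 87, 56, 42, 41, 40, 40, 40, 44, 56, 84, 117, 137, 140, 94, 18, 49, 61, 62, 62]
150 [92, 59, 63, 62, 51, 65, 57, 37, 34, 38, 41, 39, 36, 34, 37, 52, 87, 125, 138, 86, 18, 52, 61, 61, 65]
160 [92, 60, 63, 61, 49, 43, 38, 33, 38, 41, 47, 44, 40, 38, 34, 34, 56, 101, 130, 75, 21, 55, 61, 61, 70]
210 [101, 60, 62, 60, 36, 46, 68, 55, 44, 45, 44, 45, 45, 44, 44, 45, 41, 31, 34, 17, 44, 61, 61, 66, 112]
230 [118, 69, 61, 58, 35, 53, 73, 53, 43, 44, 45, 44, 45, 44, 45, 45, 44, 37, 34, 23, 51, 62, 60, 80, 130]
290 [143, 143, 142, 130, 89, 35, 31, 39, 43, 43, 44, 44, 43, 44, 44, 43, 41, 38, 74, 97, 119, 136, 141, 142, 140]
310 [141, 142, 142, 142, 133, 83, 35, 32, 34, 39, 40, 42, 42, 42, 40, 38, 33, 55, 120, 141, 140, 140, 141, 141, 141]
330 [142, 143, 144, 144, 144, 133, 77, 31, 33, 34, 35, 34, 35, 35, 35, 36, 60, 109, 140, 142, 141, 141, 141, 141, 141]
[509.92012085 230.59897818 173.        ]
-20.704960472629736 3.251324657914142
```

Run:
```python
from ov import *
Q=np.vstack([circ(509.5,227.1,166,30,300),circ(509.5,227.1,180,30,300)])
q=((proj('scene',Q)-[370,90]+.5)*10-.5)
m=np.zeros((600,600),np.uint8);cv2.fillConvexPoly(m,cv2.convexHull(q.astype(np.float32)).astype(np.int32),1)
for r in(150,160,310,330,350): 
  k=np.where(m[r])[0];print(r,k.min(),k.max(),(k.min()+k.max())/2)
```

```text
150 169 368 268.5
160 156 384 270.0
310 134 418 276.0
330 151 409 280.0
350 177 390 283.5
```

```bash
sed -i 's/D=np.array(\[527,218.3\])/D=np.array([526.8,217.4])/' go.py; python3 go.py d -18.5 0 332 -0.428
```

```text
t 4.75 pos [510.4 225.4 352.6] rpy [-3.141 -0.    -0.431] F [ 0.1 -0.2 -1.1] w 58.2
disp frame [-18.2   0.5] tip z 174.6
tool offset mm [-0.3  0.5 20.6] twist deg -0.2
```

```bash
cat > capfit.py <<'E'
from ov import *
from plant import status
from scipy.optimize import least_squares
im=np.mean([viewer.capture('scene')[:,:,::-1].astype(float) for _ in range(3)],0); cv2.imwrite('pics/r4_scene.png',im.astype(np.uint8))
o=status.get_obs();p=o['tool_pos'];print(p.round(1))
b=cv2.resize(im[70:150,370:430].mean(2),None,fx=10,fy=10,interpolation=cv2.INTER_CUBIC)
z=p[2]-182.5
Q=np.vstack([circ(p[0],p[1],z,30,300),circ(p[0],p[1],z+14,30,300)])
q=((proj('scene',Q)-[370,70]+.5)*10-.5)
v=np.clip((cv2.cvtColor(b.astype(np.float32),cv2.COLOR_GRAY2BGR)-10)*2,0,255).astype(np.uint8)
cv2.polylines(v,[q[300:].astype(np.int32)],False,(0,0,255));cv2.polylines(v,[q[:300].astype(np.int32)],False,(0,255,0))
cv2.imwrite('pics/o4.png',v[:600])
E
python3 capfit.py
```

```text
[510.4 225.7 352.7]
```

View pics/o4.png

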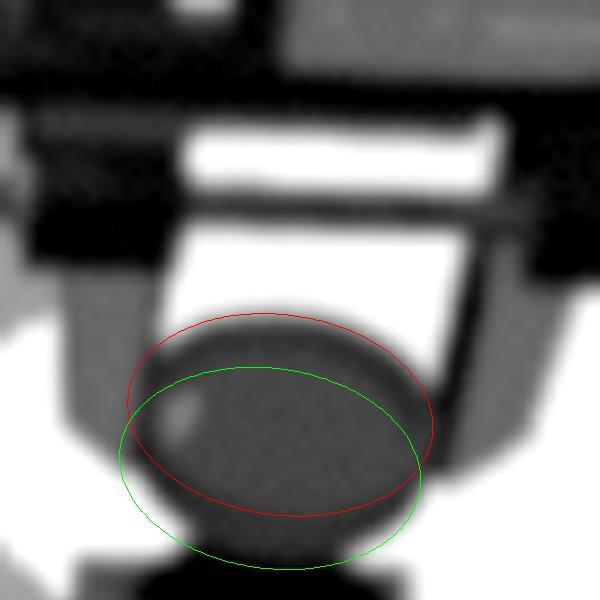

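>>> {"name": "play_rows", "arguments": {"commands": [{"offset":[0,0.0008,0.01],"twist":0},{"offset":[0,0,0.008],"twist":0},{"offset":[0,0,0.003],"twist":0},{"offset":[0,0,0],"twist":0},{"offset":[0,0,0],"twist":0}]}}

```text
time: 5.4
tool_pos: [510.0, 225.5, 331.1]
tcp_rot: [3.141, 0.0, -0.429]
contact_force: [-0.5, 1.2, -0.3]
grip_width: 57.8
```

>>> {"name": "play_rows", "arguments": {"commands": [{"offset":[0,0,0.0015],"twist":0},{"offset":[0,0,0],"twist":0}]}}

```text
time: 5.6
tool_pos: [509.9, 225.5, 329.7]
tcp_rot: [3.142, -0.0, -0.429]
contact_force: [0.2, 0.2, -0.2]
grip_width: 57.9
```

>>> {"name": "play_rows", "arguments": {"commands": [{"offset":[0,0,0.0015],"twist":0},{"offset":[0,0,0],"twist":0}]}}

```text
time: 5.8
tool_pos: [509.9, 225.4, 328.1]
tcp_rot: [3.141, 0.0, -0.429]
contact_force: [-0.0, 0.3, 0.4]
grip_width: 57.6
```

>>> {"name": "play_rows", "arguments": {"commands": [{"offset":[0,0,0.0015],"twist":0},{"offset":[0,0,0],"twist":0}]}}

```text
time: 6.0
tool_pos: [509.9, 225.4, 326.5]
tcp_rot: [3.141, 0.0, -0.429]
contact_force: [-0.1, 0.8, -0.7]
grip_width: 58.0
```

>>> {"name": "play_rows", "arguments": {"commands": [{"offset":[0,0,0.0015],"twist":0},{"offset":[0,0,0],"twist":0}]}}

```text
time: 6.2
tool_pos: [510.0, 225.4, 325.5]
tcp_rot: [-3.141, -0.0, -0.429]
contact_force: [-1.3, -0.0, 3.2]
grip_width: 57.9
```

>>> {"name": "play_rows", "arguments": {"commands": [{"offset":[0,0,0.0015],"twist":0},{"offset":[0,0,0],"twist":0}]}}

```text
time: 6.4
tool_pos: [510.0, 225.4, 323.9]
tcp_rot: [-3.141, -0.0, -0.429]
contact_force: [-0.5, -0.9, 3.6]
grip_width: 57.9
```

>>> {"name": "play_rows", "arguments": {"commands": [{"offset":[0,0,0.0015],"twist":0},{"offset":[0,0,0],"twist":0}]}}

```text
time: 6.6
tool_pos: [510.0, 225.4, 322.2]
tcp_rot: [-3.141, -0.0, -0.429]
contact_force: [-0.8, -0.2, 4.3]
grip_width: 58.1
```

>>> {"name": "play_rows", "arguments": {"commands": [{"offset":[0,0,-0.003],"twist":0},{"offset":[0,0,0],"twist":0},{"offset":[0,0,0],"twist":0}]}}

```text
time: 6.9
tool_pos: [510.0, 225.5, 325.4]
tcp_rot: [-3.141, -0.0, -0.429]
contact_force: [-0.4, -0.3, 3.4]
grip_width: 57.9
```

>>> {"name": "play_rows", "arguments": {"commands": [{"offset":[0,0,0],"twist":0},{"offset":[0,0,0],"twist":0},{"offset":[0,0,0],"twist":0},{"offset":[0,0,0],"twist":0}], "jaw": 0}}

```text
time: 7.3
tool_pos: [509.9, 225.4, 324.8]
tcp_rot: [3.141, 0.0, -0.429]
contact_force: [-0.8, 0.6, 0.4]
grip_width: 85.3
```

>>> {"name": "play_rows", "arguments": {"commands": [{"offset":[0,0,-0.01],"twist":0},{"offset":[0,0,-0.02],"twist":0},{"offset":[0,0,-0.02],"twist":0},{"offset":[0,0,0],"twist":0}]}}

```text
time: 7.7
tool_pos: [510.5, 225.6, 378.6]
tcp_rot: [-3.138, -0.005, -0.429]
contact_force: [0.5, 0.0, 0.0]
grip_width: 92.1
```

```bash
sed -i 's/\[526.8,217.4\]/[527,217]/' go.py; python3 go.py
python3 - <<'E'
from ov import *
for n,(x0,y0,x1,y1) in(('scene',(340,90,430,190)),):
    im=viewer.capture(n)[:,:,::-1].astype(float)
    cv2.imwrite('pics/h5.png',cv2.resize(np.clip((im[y0:y1,x0:x1]-10)*2,0,255).astype(np.uint8),None,fx=6,fy=6,interpolation=2))
E
```

```text
t 7.7 pos [510.5 225.6 378.6] rpy [-3.138 -0.005 -0.429] F [0.5 0.  0. ] w 92.1
disp frame [-18.6   1. ] tip z 200.6
```

View pics/h5.png

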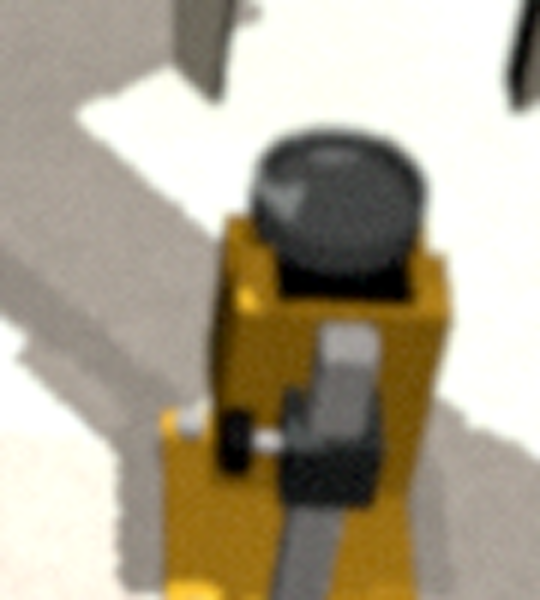

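Run:
```python
from ov import *
a=-.43;c,s=np.cos(a),np.sin(a)
for X in(-20,-17):
 for Y in (-1,0,1,2):
  x,y=527.35+c*X-s*Y,218.96+s*X+c*Y
  Q=np.vstack([circ(x,y,z,30,200) for z in(143.5,157.5)]);q=(proj('scene',Q)-[340,90]+.5)*6-.5
  print(X,Y,q.min(0).round(),q.max(0).round(),'rim',q[200:].min(0).round(),q[200:].max(0).round())
```

```text
-20 -1 [243. 125.] [425. 277.] rim [247. 125.] [425. 246.]
-20 0 [245. 125.] [428. 277.] rim [250. 125.] [428. 246.]
-20 1 [248. 125.] [431. 277.] rim [253. 125.] [431. 246.]
-20 2 [251. 126.] [434. 277.] rim [256. 126.] [434. 247.]
-17 -1 [243. 131.] [426. 283.] rim [247. 131.] [426. 252.]
-17 0 [246. 131.] [429. 283.] rim [250. 131.] [429. 253.]
-17 1 [249. 131.] [432. 283.] rim [253. 131.] [432. 253.]
-17 2 [252. 131.] [435. 283.] rim [256. 131.] [435. 253.]
```

>>> {"name": "play_rows", "arguments": {"commands": [{"offset":[0,0,0],"twist":-8.5},{"offset":[0,0,0],"twist":-8.5},{"offset":[0,0,0],"twist":-8.5},{"offset":[0,0,0],"twist":-8.5},{"offset":[0,0,0],"twist":-8.5}], "jaw": 255}}

```text
time: 8.25
tool_pos: [509.7, 225.4, 374.2]
tcp_rot: [3.142, 0.002, 0.318]
contact_force: [0.2, -0.6, 0.4]
grip_width: 56.4
```

>>> {"name": "play_rows", "arguments": {"commands": [{"offset":[0,0,0],"twist":-8.5},{"offset":[0,0,0],"twist":-8.5},{"offset":[0,0,0],"twist":-8.5},{"offset":[0,0,0],"twist":-8.5},{"offset":[0,0,0],"twist":-8.5}]}}

```text
time: 8.75
tool_pos: [509.7, 225.4, 374.2]
tcp_rot: [-3.14, 0.001, 1.06]
contact_force: [0.5, 0.4, 0.3]
grip_width: 16.5
```

>>> {"name": "play_rows", "arguments": {"commands": [{"offset":[0,0,0.015],"twist":-5},{"offset":[0,0,0.01],"twist":0},{"offset":[0,0,0],"twist":0},{"offset":[0,0,0],"twist":0}]}}

```text
time: 9.15
tool_pos: [509.9, 225.4, 349.8]
tcp_rot: [-3.141, 0.001, 1.14]
contact_force: [-0.3, -0.7, 0.8]
grip_width: 0.2
```

```bash
sed -i 's/\[527,217\]/[527,217.5]/' go.py; python3 go.py d -18.8 0 340 1.142
python3 - <<'E'
from ov import *
for n,(x0,y0,x1,y1) in(('scene',(340,90,430,190)),):
    im=viewer.capture(n)[:,:,::-1].astype(float)
    cv2.imwrite('pics/h6.png',cv2.resize(np.clip((im[y0:y1,x0:x1]-10)*2,0,255).astype(np.uint8),None,fx=6,fy=6,interpolation=2))
E
```

```text
t 9.15 pos [509.9 225.4 349.8] rpy [-3.141e+00  1.000e-03  1.140e+00] F [-0.3 -0.7  0.8] w 0.2
disp frame [-18.8   0.1] tip z 171.8
tool offset mm [-0.1  0.   9.8] twist deg -0.1
```

View pics/h6.png

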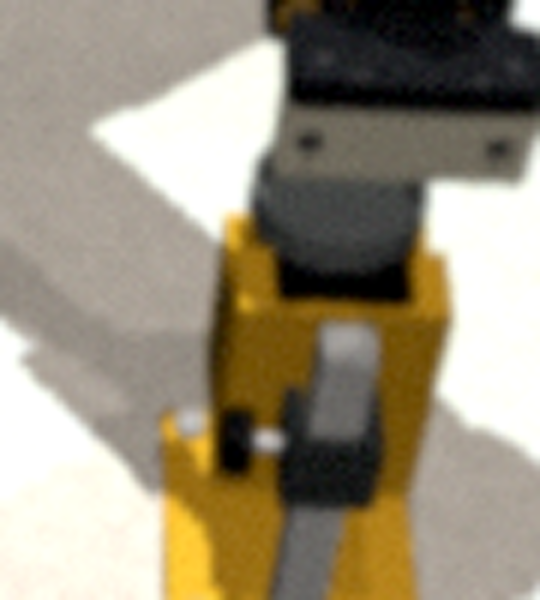

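Run:
```python
from ov import *
a=-.43;c,s=np.cos(a),np.sin(a)
for L in [(-18.8,0,171.8),(-18.8+19,0,171.8),(-18.8+19,9.5,171.8),(-18.8+19,9.5,210),(-18.8+19,9.5,238),(-18.8+95,37,238),(-18.8+95,-37,238)]:
  X,Y,z=L; print(L,((proj('scene',[[527+c*X-s*Y,217.5+s*X+c*Y,z]])[0]-[340,90])*6).round())
im=viewer.capture('scene')[:,:,::-1].astype(float)
cv2.imwrite('pics/h7.png',cv2.resize(np.clip((im[0:200,280:480]-5)*2.5,0,255).astype(np.uint8),None,fx=3,fy=3,interpolation=2))
```

```text
(-18.8, 0, 171.8) [338. 153.]
(0.1999999999999993, 0, 171.8) [342. 192.]
(0.1999999999999993, 9.5, 171.8) [371. 193.]
(0.1999999999999993, 9.5, 210) [389. 103.]
(0.1999999999999993, 9.5, 238) [404.  33.]
(76.2, 37, 238) [519. 205.]
(76.2, -37, 238) [262. 196.]
```

View pics/h7.png

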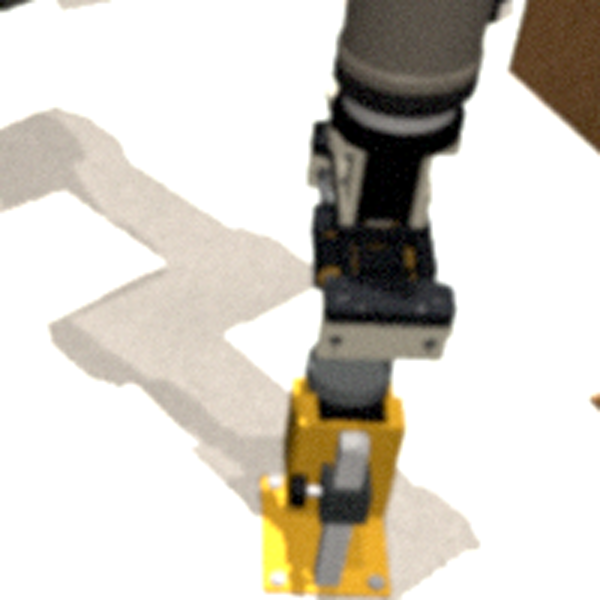

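>>> {"name": "play_rows", "arguments": {"commands": [{"offset":[0,0,0.008],"twist":0},{"offset":[0,0,0.006],"twist":0},{"offset":[0,0,0],"twist":0}]}}

```text
time: 9.55
tool_pos: [509.6, 225.3, 335.0]
tcp_rot: [-3.14, 0.001, 1.141]
contact_force: [0.4, 0.4, 0.3]
grip_width: 0.7
```

>>> {"name": "play_rows", "arguments": {"commands": [{"offset":[0,0,0.0025],"twist":0},{"offset":[0,0,0],"twist":0}]}}

```text
time: 9.75
tool_pos: [509.9, 225.4, 333.4]
tcp_rot: [-3.141, 0.0, 1.141]
contact_force: [-0.3, 0.2, 0.4]
grip_width: 0.4
```

>>> {"name": "play_rows", "arguments": {"commands": [{"offset":[0,0,0.0025],"twist":0},{"offset":[0,0,0],"twist":0}]}}

```text
time: 9.95
tool_pos: [509.9, 225.4, 331.0]
tcp_rot: [-3.141, 0.0, 1.141]
contact_force: [0.2, 0.2, 0.3]
grip_width: 0.4
```

>>> {"name": "play_rows", "arguments": {"commands": [{"offset":[0,0,0.0025],"twist":0},{"offset":[0,0,0],"twist":0}]}}

```text
time: 10.15
tool_pos: [509.9, 225.4, 328.4]
tcp_rot: [-3.141, 0.0, 1.141]
contact_force: [-0.0, -0.5, -0.8]
grip_width: 0.4
```

>>> {"name": "play_rows", "arguments": {"commands": [{"offset":[0,0,0.0025],"twist":0},{"offset":[0,0,0],"twist":0}]}}

```text
time: 10.35
tool_pos: [510.0, 225.5, 326.3]
tcp_rot: [3.141, -0.0, 1.141]
contact_force: [-0.3, -0.0, 4.6]
grip_width: 0.4
```

>>> {"name": "play_rows", "arguments": {"commands": [{"offset":[0,0,0.003],"twist":0},{"offset":[0,0,0.003],"twist":0},{"offset":[0,0,0.003],"twist":0},{"offset":[0,0,0.003],"twist":0},{"offset":[0,0,0.002],"twist":0}]}}

```text
time: 10.85
tool_pos: [510.0, 225.5, 312.4]
tcp_rot: [3.141, -0.0, 1.141]
contact_force: [-1.2, -0.5, 6.7]
grip_width: 0.4
```

>>> {"name": "play_rows", "arguments": {"commands": [{"offset":[0,0,0],"twist":0},{"offset":[0,0,0],"twist":0}]}}

```text
time: 11.05
tool_pos: [510.0, 225.5, 312.4]
tcp_rot: [3.141, -0.0, 1.141]
contact_force: [-0.9, -0.5, 5.6]
grip_width: 0.4
```

```bash
python3 go.py d -5 0 312.3 1.142
```

```text
t 11.05 pos [510.  225.5 312.4] rpy [ 3.141 -0.     1.141] F [-0.9 -0.5  5.6] w 0.4
disp frame [-18.7   0.2] tip z 134.4
tool offset mm [-0.2 13.7  0.2] twist deg -0.0
```

>>> {"name": "play_rows", "arguments": {"commands": [{"offset":[0,0.0015,0],"twist":0},{"offset":[0,0.0015,0],"twist":0},{"offset":[0,0.001,0],"twist":0},{"offset":[0,0,0],"twist":0}]}}

```text
time: 11.45
tool_pos: [513.3, 224.0, 312.3]
tcp_rot: [-3.141, -0.0, 1.141]
contact_force: [-3.4, 0.2, 6.0]
grip_width: 1.0
```

>>> {"name": "play_rows", "arguments": {"commands": [{"offset":[0,0.0015,0],"twist":0},{"offset":[0,0.0015,0],"twist":0},{"offset":[0,0,0],"twist":0}]}}

```text
time: 11.75
tool_pos: [516.0, 222.8, 312.4]
tcp_rot: [-3.141, -0.0, 1.141]
contact_force: [-2.2, 2.1, 4.2]
grip_width: 0.5
```

>>> {"name": "play_rows", "arguments": {"commands": [{"offset":[0,0.0015,0],"twist":0},{"offset":[0,0.0015,0],"twist":0},{"offset":[0,0,0],"twist":0}]}}

```text
time: 12.05
tool_pos: [518.8, 221.5, 312.3]
tcp_rot: [-3.141, -0.0, 1.141]
contact_force: [-2.9, 1.5, 5.7]
grip_width: 0.1
```

>>> {"name": "play_rows", "arguments": {"commands": [{"offset":[0,0.0015,0],"twist":0},{"offset":[0,0.0015,0],"twist":0},{"offset":[0,0,0],"twist":0}]}}

```text
time: 12.35
tool_pos: [521.5, 220.3, 312.3]
tcp_rot: [-3.141, -0.0, 1.141]
contact_force: [-2.5, 1.2, 6.3]
grip_width: 0.5
```

>>> {"name": "play_rows", "arguments": {"commands": [{"offset":[0,0.001,0],"twist":0},{"offset":[0,0.001,0],"twist":0},{"offset":[0,0,0],"twist":0}]}}

```text
time: 12.65
tool_pos: [523.3, 219.5, 312.3]
tcp_rot: [-3.141, -0.0, 1.141]
contact_force: [-3.3, 0.9, 6.1]
grip_width: 0.7
```

```bash
python3 go.py d -5 0 312.3 1.142
python3 - <<'E'
from ov import *
im=viewer.capture('scene')[:,:,::-1].astype(float)
cv2.imwrite('pics/h8.png',cv2.resize(np.clip((im[90:190,340:430]-5)*2.5,0,255).astype(np.uint8),None,fx=6,fy=6,interpolation=2))
im=viewer.capture('top')[:,:,::-1].astype(float)
cv2.imwrite('pics/h8t.png',cv2.resize(np.clip((im[190:290,180:280]-5)*2.5,0,255).astype(np.uint8),None,fx=5,fy=5,interpolation=2))
E
```

```text
t 12.65 pos [523.3 219.5 312.3] rpy [-3.141 -0.     1.141] F [-3.3  0.9  6.1] w 0.7
disp frame [-4.2  0.3] tip z 134.3
tool offset mm [-0.3 -0.8  0. ] twist deg -0.0
```

View pics/h8.png

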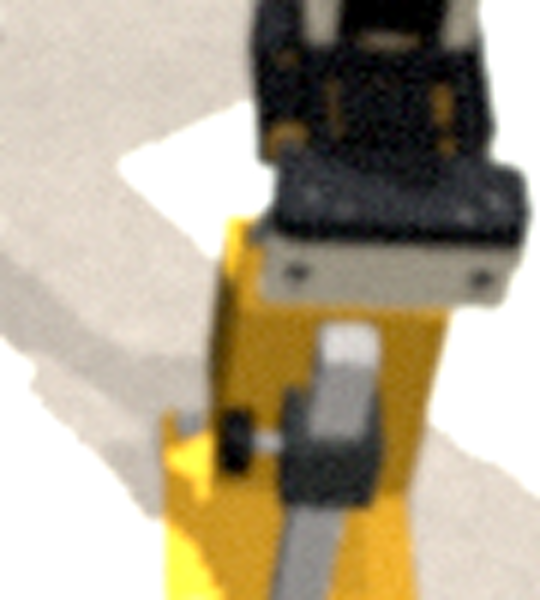

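View pics/h8t.png

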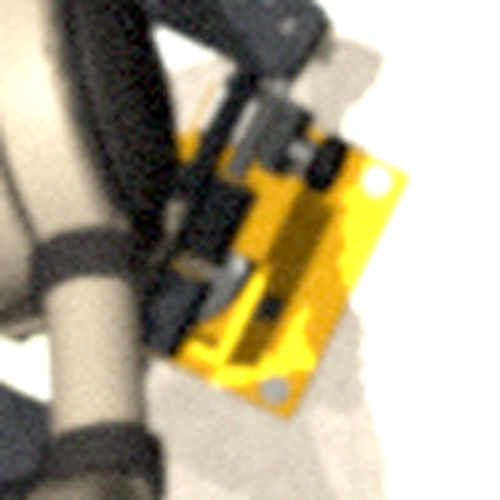

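>>> {"name": "play_rows", "arguments": {"commands": [{"offset":[0,0.001,0],"twist":0},{"offset":[0,0,0],"twist":0}]}}

```text
time: 12.95
tool_pos: [524.2, 219.1, 312.3]
tcp_rot: [-3.141, -0.0, 1.141]
contact_force: [-4.0, 0.7, 4.6]
grip_width: 0.4
```

>>> {"name": "play_rows", "arguments": {"commands": [{"offset":[0,0.001,0],"twist":0},{"offset":[0,0,0],"twist":0}]}}

```text
time: 13.15
tool_pos: [525.1, 218.7, 312.3]
tcp_rot: [-3.141, -0.0, 1.141]
contact_force: [-2.8, 1.7, 6.5]
grip_width: 0.2
```

>>> {"name": "play_rows", "arguments": {"commands": [{"offset":[0,0.001,0],"twist":0},{"offset":[0,0,0],"twist":0}]}}

```text
time: 13.35
tool_pos: [526.0, 218.2, 312.3]
tcp_rot: [-3.141, -0.0, 1.141]
contact_force: [-2.9, 1.0, 5.5]
grip_width: 0.5
```

>>> {"name": "play_rows", "arguments": {"commands": [{"offset":[0,0.001,0],"twist":0},{"offset":[0,0,0],"twist":0}]}}

```text
time: 13.55
tool_pos: [526.9, 217.8, 312.3]
tcp_rot: [-3.141, -0.0, 1.141]
contact_force: [-3.1, 1.5, 5.4]
grip_width: 0.7
```

>>> {"name": "play_rows", "arguments": {"commands": [{"offset":[0,0.001,0],"twist":0},{"offset":[0,0,0],"twist":0}]}}

```text
time: 13.75
tool_pos: [527.8, 217.4, 312.3]
tcp_rot: [-3.141, -0.0, 1.141]
contact_force: [-3.0, 1.0, 6.4]
grip_width: 0.5
```

>>> {"name": "play_rows", "arguments": {"commands": [{"offset":[0,0.001,0],"twist":0},{"offset":[0,0,0],"twist":0}]}}

```text
time: 13.95
tool_pos: [528.7, 217.0, 312.3]
tcp_rot: [-3.141, -0.0, 1.141]
contact_force: [-3.3, 1.1, 6.2]
grip_width: 0.4
```

>>> {"name": "play_rows", "arguments": {"commands": [{"offset":[0,0.001,0],"twist":0},{"offset":[0,0,0],"twist":0}]}}

```text
time: 14.15
tool_pos: [529.4, 216.7, 312.3]
tcp_rot: [-3.14, -0.0, 1.142]
contact_force: [-3.3, 2.9, 7.3]
grip_width: 0.2
```

>>> {"name": "play_rows", "arguments": {"commands": [{"offset":[0,0.0007,0],"twist":0},{"offset":[0,0,0],"twist":0},{"offset":[0,0,0],"twist":0}]}}

```text
time: 14.45
tool_pos: [530.0, 216.4, 312.3]
tcp_rot: [-3.14, -0.0, 1.142]
contact_force: [-4.3, 1.5, 5.9]
grip_width: 0.7
```

>>> {"name": "play_rows", "arguments": {"commands": [{"offset":[0,0.0007,0],"twist":0},{"offset":[0,0,0],"twist":0},{"offset":[0,0,0],"twist":0}]}}

```text
time: 14.75
tool_pos: [530.6, 216.1, 312.3]
tcp_rot: [-3.14, -0.0, 1.142]
contact_force: [-4.0, 2.4, 6.9]
grip_width: 0.7
```

>>> {"name": "play_rows", "arguments": {"commands": [{"offset":[0,0.0007,0],"twist":0},{"offset":[0,0,0],"twist":0}]}}

```text
time: 14.95
tool_pos: [531.3, 215.9, 312.3]
tcp_rot: [-3.14, -0.0, 1.142]
contact_force: [-5.2, 0.9, 6.6]
grip_width: 0.5
```

>>> {"name": "play_rows", "arguments": {"commands": [{"offset":[0,0.0007,0],"twist":0},{"offset":[0,0,0],"twist":0}]}}

```text
time: 15.15
tool_pos: [531.9, 215.6, 312.3]
tcp_rot: [-3.14, -0.0, 1.142]
contact_force: [-4.8, 2.2, 6.5]
grip_width: 0.4
```

>>> {"name": "play_rows", "arguments": {"commands": [{"offset":[0,0,-0.0015],"twist":0},{"offset":[0,0,-0.002],"twist":0},{"offset":[0,0,-0.003],"twist":0},{"offset":[0,0,0],"twist":0}]}}

```text
time: 15.55
tool_pos: [532.7, 215.0, 318.8]
tcp_rot: [3.141, -0.0, 1.141]
contact_force: [0.2, -0.2, -0.8]
grip_width: 0.3
```

>>> {"name": "play_rows", "arguments": {"commands": [{"offset":[0,0,-0.01],"twist":0},{"offset":[0,0,-0.03],"twist":0},{"offset":[0,-0.01,-0.04],"twist":0},{"offset":[0,-0.04,0],"twist":0},{"offset":[0,-0.05,0],"twist":0}]}}

```text
time: 16.05
tool_pos: [441.7, 256.5, 400.2]
tcp_rot: [3.139, -0.003, 1.139]
contact_force: [0.6, 1.3, 0.5]
grip_width: 0.3
```

>>> {"name": "play_rows", "arguments": {"commands": [{"offset":[0,-0.05,0],"twist":0},{"offset":[0,-0.03,0],"twist":0}]}}

```text
time: 16.25
tool_pos: [366.1, 290.6, 399.3]
tcp_rot: [-3.141, -0.0, 1.142]
contact_force: [-0.0, -0.4, 0.5]
grip_width: 0.5
```

```bash
python3 go.py 687.3 36.2 280 -0.8
python3 - <<'E'
from ov import *
im=viewer.capture('scene')[:,:,::-1].astype(float)
cv2.imwrite('pics/h9.png',cv2.resize(np.clip((im[100:180,350:430]-5)*2.5,0,255).astype(np.uint8),None,fx=7,fy=7,interpolation=2))
im=viewer.capture('top')[:,:,::-1].astype(float)
cv2.imwrite('pics/h9t.png',cv2.resize(np.clip((im[190:290,180:280]-5)*2.,0,255).astype(np.uint8),None,fx=5,fy=5,interpolation=2))
E
```

```text
t 16.25 pos [366.1 290.6 399.3] rpy [-3.141 -0.     1.142] F [-0.  -0.4  0.5] w 0.5
disp frame [-176.8   -0.3] tip z 221.3
tool offset mm [-98.  397.9 119.2] twist deg 111.3
```

View pics/h9.png

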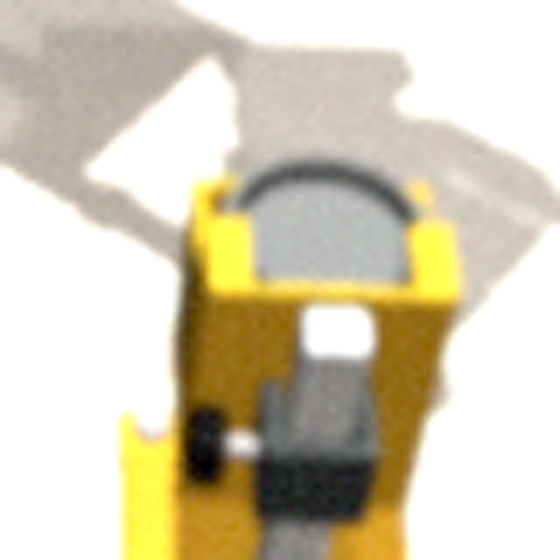

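View pics/h9t.png

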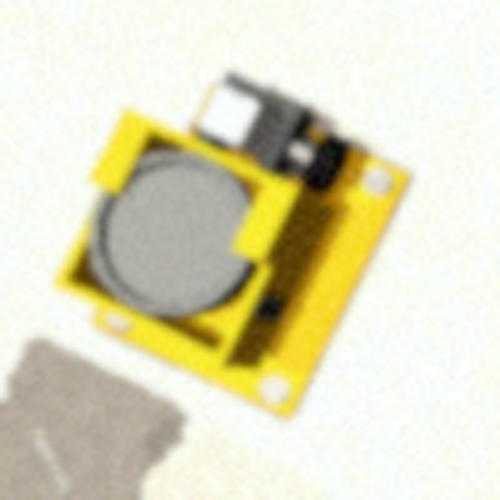

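The first cap sits under both lips in both views. I overlay the expected home circle to check that it is fully home.

```bash
cat > home.py <<'E'
from fit import *
from ov import *
import sys
def run(h,out,top=None,img=None):
    im=viewer.capture('top')[:,:,::-1] if img is None else img
    # fit only magazine-top points
    idx=[3,4,5,6,7,8,9]
    def r2(p):
        W3=W([p[0],p[1],p[2],h],T); return (proj('top',W3)-ut)[idx].ravel()
    o=least_squares(r2,[527,217.5,-.428],loss='soft_l1');print(o.x.round(2),np.abs(o.fun).max().round(2))
    x,y,a=o.x;c,s=np.cos(a),np.sin(a)
    it=[]
    for X,col in((0.5,(0,0,255)),(-4,(255,0,0))):
        for r in(30,26): it.append((circ(x+c*X,y+s*X,h if top is None else top,r),col))
    t=h+4
    L=[(5,35),(35,35),(35,-35),(5,-35),(5,-23),(31,-23),(31,23),(5,23),(5,35)]
    it.append(([[x+c*X-s*Y,y+s*X+c*Y,t] for X,Y in L],(0,160,0)))
    draw(im,'top',it,(190,200,260,270),9,out)
if __name__=='__main__': run(145.3,'pics/home1.png')
E
sed -i "s/^for w in 'bts'/for w in ''/" fit.py
python3 home.py
```

```text
[ 5.2604e+02  2.1652e+02 -4.1000e-01] 1.36
```

View pics/home1.png

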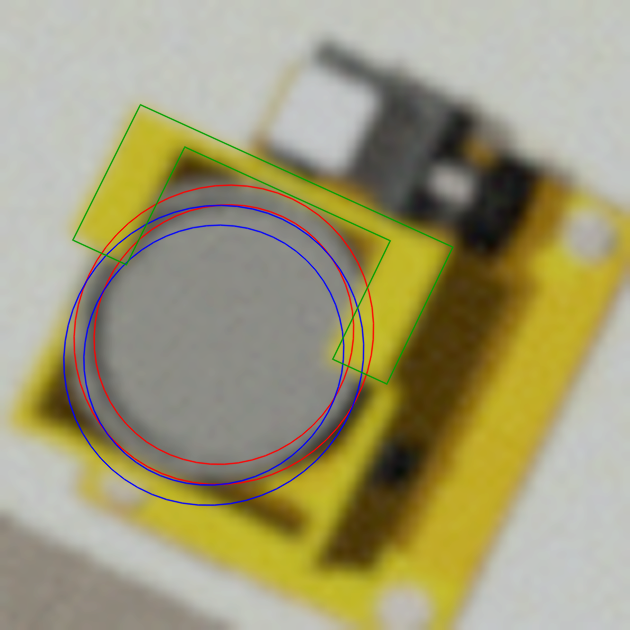

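Run:
```python
from ov import *
im=np.mean([viewer.capture('top')[:,:,::-1].astype(float) for _ in range(3)],0)
np.save('pics/top_home1.npy',im)
b=cv2.resize(im[205:262,192:249],None,fx=10,fy=10,interpolation=cv2.INTER_CUBIC)
cv2.imwrite('pics/z1.png',np.clip((b-20)*2.2,0,255).astype(np.uint8))
```

```text
(no output)
```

View pics/z1.png

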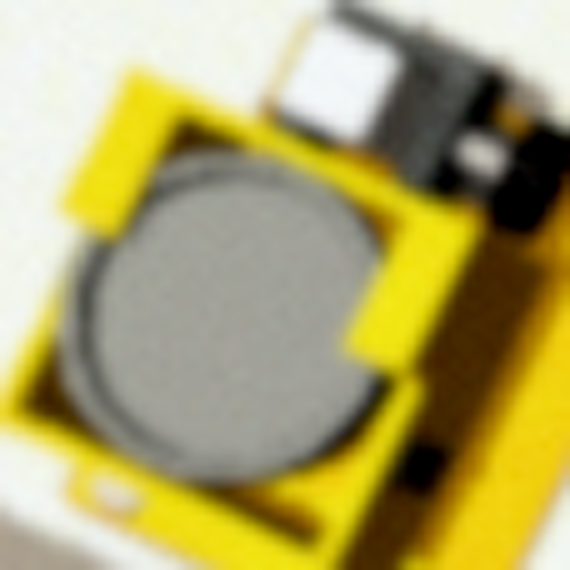

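The top view shows cap 1's rear edge tangent to the back plate at about (290,165) in the crop and tucked under both lips, so it is home. Now the second cap.

>>> {"name": "play_rows", "arguments": {"commands": [{"offset":[-0.011,0.0445,0],"twist":0},{"offset":[-0.011,0.0445,0],"twist":0},{"offset":[-0.011,0.0445,0],"twist":0},{"offset":[-0.011,0.0445,0],"twist":0},{"offset":[-0.011,0.0445,0],"twist":0}], "jaw": 0}}

```text
time: 17.05
tool_pos: [550.5, 144.7, 398.4]
tcp_rot: [3.142, 0.0, 1.139]
contact_force: [0.8, 0.8, -0.0]
grip_width: 35.8
```

>>> {"name": "play_rows", "arguments": {"commands": [{"offset":[-0.011,0.0445,0],"twist":0},{"offset":[-0.011,0.0445,0],"twist":0},{"offset":[-0.011,0.0445,0],"twist":0},{"offset":[-0.01,0.042,0],"twist":0},{"offset":[0,0,0.02],"twist":-8.5}]}}

```text
time: 17.55
tool_pos: [694.1, 29.1, 379.5]
tcp_rot: [3.134, -0.0, 1.285]
contact_force: [-1.5, -0.4, 0.1]
grip_width: 75.9
```

>>> {"name": "play_rows", "arguments": {"commands": [{"offset":[0,0,0.02],"twist":-8.5},{"offset":[0,0,0.02],"twist":-8.5},{"offset":[0,0,0.02],"twist":-8.5},{"offset":[0,0,0.02],"twist":-8.5},{"offset":[0,0,0.02],"twist":-8.5}]}}

```text
time: 18.05
tool_pos: [690.5, 33.4, 277.1]
tcp_rot: [-3.141, -0.0, 2.036]
contact_force: [0.5, -0.0, -0.5]
grip_width: 91.9
```

>>> {"name": "play_rows", "arguments": {"commands": [{"offset":[0,0,0],"twist":-8.5},{"offset":[0,0,0],"twist":-8.5},{"offset":[0,0,0],"twist":0},{"offset":[0,0,0],"twist":0}]}}

```text
time: 18.45
tool_pos: [690.3, 34.1, 278.2]
tcp_rot: [-3.141, -0.0, 2.323]
contact_force: [0.3, 0.1, -1.0]
grip_width: 91.7
```

```bash
python3 go.py 687.3 36.2 184.5 2.34
python3 - <<'E'
from ov import *
im=viewer.capture('scene')[:,:,::-1].astype(float)
cv2.imwrite('pics/h10.png',cv2.resize(np.clip((im[150:320,250:430]-5)*2.,0,255).astype(np.uint8),None,fx=4,fy=3.5,interpolation=2))
E
```

```text
t 18.45 pos [690.3  34.1 278.2] rpy [-3.141 -0.     2.323] F [ 0.3  0.1 -1. ] w 91.7
disp frame [224.7 -99.1] tip z 100.2
tool offset mm [ 3.6 -0.7 93.7] twist deg -1.0
```

View pics/h10.png

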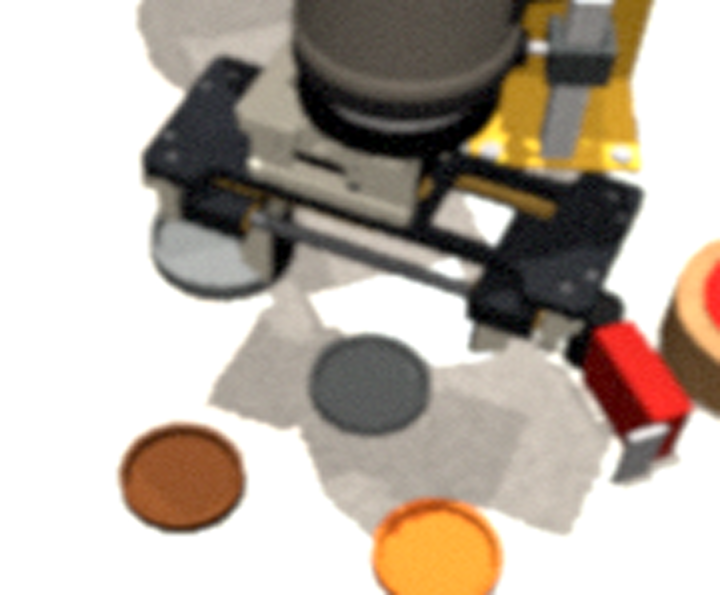

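Run:
```python
from ov import *
for z in(0,30,60):
  print(z,onz('scene',[(395,248),(400,236),(420,275)],z).round().tolist(), onz('top',[(265,157),(275,123),(259,125)],z).round().tolist())
```

```text
0 [[699.0, 149.0, 0.0], [678.0, 172.0, 0.0], [771.0, 166.0, 0.0]] [[711.0, 148.0, 0.0], [788.0, 128.0, -0.0], [783.0, 163.0, 0.0]]
30 [[713.0, 137.0, 30.0], [693.0, 159.0, 30.0], [782.0, 153.0, 30.0]] [[704.0, 144.0, 30.0], [779.0, 125.0, 30.0], [774.0, 159.0, 30.0]]
60 [[727.0, 125.0, 60.0], [707.0, 146.0, 60.0], [793.0, 140.0, 60.0]] [[696.0, 140.0, 60.0], [769.0, 122.0, 60.0], [764.0, 155.0, 60.0]]
```

>>> {"name": "play_rows", "arguments": {"commands": [{"offset":[0.0036,-0.0007,0.03],"twist":-1},{"offset":[0,0,0.03],"twist":0},{"offset":[0,0,0.025],"twist":0},{"offset":[0,0,0.008],"twist":0},{"offset":[0,0,0],"twist":0}]}}

```text
time: 19.0
tool_pos: [686.7, 37.2, 184.6]
tcp_rot: [-3.14, -0.002, 2.344]
contact_force: [-0.0, -0.3, -2.0]
grip_width: 91.7
```

>>> {"name": "play_rows", "arguments": {"commands": [{"offset":[0,0,0],"twist":0}]}}

```text
time: 19.1
tool_pos: [687.5, 37.3, 187.0]
tcp_rot: [3.14, 0.002, 2.345]
contact_force: [0.3, 0.2, 0.5]
grip_width: 92.0
```

>>> {"name": "play_rows", "arguments": {"commands": [{"offset":[0,0,0],"twist":0},{"offset":[0,0,0],"twist":0},{"offset":[0,0,0],"twist":0},{"offset":[0,0,0],"twist":0},{"offset":[0,0,0],"twist":0}], "jaw": 255}}

```text
time: 19.6
tool_pos: [687.0, 37.4, 186.0]
tcp_rot: [3.141, 0.0, 2.346]
contact_force: [0.2, -0.1, 1.7]
grip_width: 57.9
```

>>> {"name": "play_rows", "arguments": {"commands": [{"offset":[0,0,-0.01],"twist":0},{"offset":[0,0,-0.03],"twist":0},{"offset":[0,0,-0.045],"twist":0},{"offset":[0,0,-0.05],"twist":0},{"offset":[0,0,-0.05],"twist":0}]}}

```text
time: 20.1
tool_pos: [686.5, 37.4, 373.2]
tcp_rot: [-3.142, -0.0, 2.346]
contact_force: [1.7, -0.4, -0.7]
grip_width: 57.7
```

```bash
python3 go.py d -18.8 0 368 2.713
python3 - <<'E'
from ov import *
im=viewer.capture('scene')[:,:,::-1].astype(float)
cv2.imwrite('pics/h11.png',cv2.resize(np.clip((im[100:300,230:430]-5)*2.5,0,255).astype(np.uint8),None,fx=3,fy=3,interpolation=2))
E
```

```text
t 20.1 pos [686.5  37.4 373.2] rpy [-3.142 -0.     2.346] F [ 1.7 -0.4 -0.7] w 57.7
disp frame [219.9 -97.6] tip z 195.2
tool offset mm [257.8   5.2   5.2] twist deg -21.0
```

View pics/h11.png

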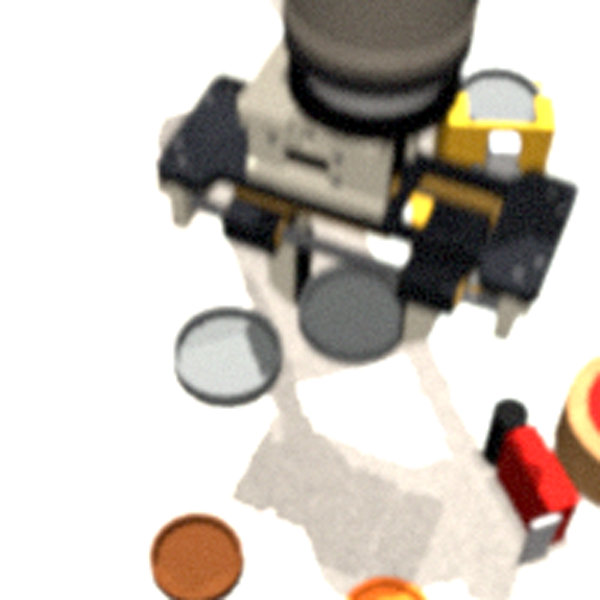

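>>> {"name": "play_rows", "arguments": {"commands": [{"offset":[0.043,0.001,0],"twist":0},{"offset":[0.043,0.001,0],"twist":0},{"offset":[0.043,0.001,0],"twist":0},{"offset":[0.043,0.001,0],"twist":0},{"offset":[0.043,0.001,0],"twist":0}]}}

```text
time: 20.65
tool_pos: [538.6, 195.5, 371.3]
tcp_rot: [3.141, 0.0, 2.345]
contact_force: [-0.5, -0.4, 0.3]
grip_width: 57.5
```

>>> {"name": "play_rows", "arguments": {"commands": [{"offset":[0.043,0,0],"twist":0},{"offset":[0,0,0],"twist":-7},{"offset":[0,0,0],"twist":-7},{"offset":[0,0,0],"twist":-7},{"offset":[0,0,0],"twist":0}]}}

```text
time: 21.15
tool_pos: [509.8, 225.3, 371.2]
tcp_rot: [3.141, 0.001, 2.714]
contact_force: [-0.4, 0.7, -0.2]
grip_width: 57.9
```

>>> {"name": "play_rows", "arguments": {"commands": [{"offset":[0,0,0],"twist":0}]}}

```text
time: 21.25
tool_pos: [509.9, 225.2, 371.0]
tcp_rot: [3.141, 0.0, 2.709]
contact_force: [0.7, 0.5, -0.4]
grip_width: 58.1
```

```bash
python3 go.py d -18.8 0 340 2.713; sed -i 's/-182.5/-186/' capfit.py; python3 capfit.py
```

```text
t 21.25 pos [509.9 225.2 371. ] rpy [3.141 0.    2.709] F [ 0.7  0.5 -0.4] w 58.1
disp frame [-18.7  -0.1] tip z 193.0
tool offset mm [ 0.1  0.1 31. ] twist deg -0.2
[510.  225.1 370.8]
```

View pics/o4.png

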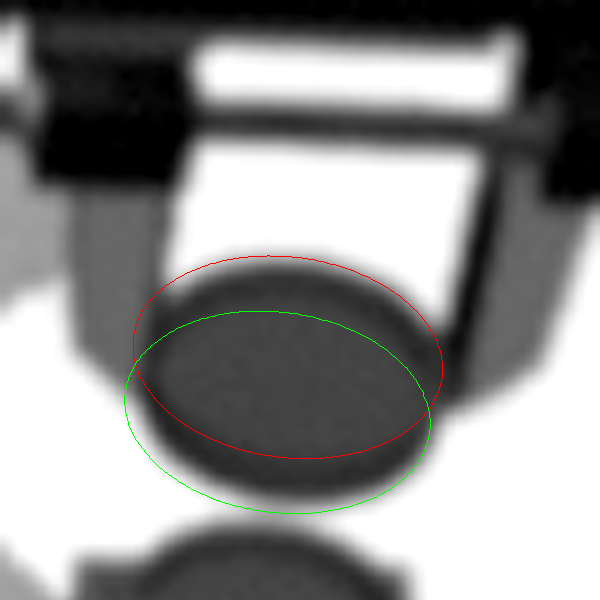

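>>> {"name": "play_rows", "arguments": {"commands": [{"offset":[0,0,0.015],"twist":0},{"offset":[0,0,0.013],"twist":0},{"offset":[0,0,0.007],"twist":0},{"offset":[0,0,0],"twist":0}]}}

```text
time: 21.8
tool_pos: [509.8, 225.1, 334.8]
tcp_rot: [-3.14, -0.002, 2.711]
contact_force: [0.0, -0.7, 0.3]
grip_width: 57.4
```

>>> {"name": "play_rows", "arguments": {"commands": [{"offset":[0,0,0.0015],"twist":0},{"offset":[0,0,0],"twist":0}]}}

```text
time: 22.0
tool_pos: [510.1, 225.3, 334.6]
tcp_rot: [3.141, 0.001, 2.712]
contact_force: [-0.3, -0.5, -1.1]
grip_width: 57.2
```

>>> {"name": "play_rows", "arguments": {"commands": [{"offset":[0,0,0.0015],"twist":0},{"offset":[0,0,0],"twist":0}]}}

```text
time: 22.2
tool_pos: [510.0, 225.2, 332.9]
tcp_rot: [3.141, 0.0, 2.712]
contact_force: [0.4, -0.1, -0.9]
grip_width: 57.6
```

>>> {"name": "play_rows", "arguments": {"commands": [{"offset":[0,0,0.0015],"twist":0},{"offset":[0,0,0],"twist":0}]}}

```text
time: 22.4
tool_pos: [510.0, 225.2, 331.2]
tcp_rot: [3.142, 0.0, 2.712]
contact_force: [-0.5, 0.0, 0.4]
grip_width: 57.7
```

>>> {"name": "play_rows", "arguments": {"commands": [{"offset":[0,0,0.001],"twist":0},{"offset":[0,0,0],"twist":0}]}}

```text
time: 22.6
tool_pos: [509.9, 225.3, 330.8]
tcp_rot: [3.141, 0.001, 2.712]
contact_force: [-2.0, -0.3, 4.3]
grip_width: 57.8
```

>>> {"name": "play_rows", "arguments": {"commands": [{"offset":[0,0,0.001],"twist":0},{"offset":[0,0,0],"twist":0}]}}

```text
time: 22.8
tool_pos: [509.9, 225.2, 329.9]
tcp_rot: [3.141, 0.001, 2.712]
contact_force: [-1.9, -0.5, 5.8]
grip_width: 57.5
```

>>> {"name": "play_rows", "arguments": {"commands": [{"offset":[0,0,-0.0008],"twist":0},{"offset":[0,0,0],"twist":0}]}}

```text
time: 23.0
tool_pos: [510.0, 225.2, 330.6]
tcp_rot: [3.141, 0.001, 2.712]
contact_force: [-2.8, 0.2, 6.1]
grip_width: 57.5
```

>>> {"name": "play_rows", "arguments": {"commands": [{"offset":[0,0,0],"twist":0},{"offset":[0,0,0],"twist":0},{"offset":[0,0,0],"twist":0},{"offset":[0,0,0],"twist":0},{"offset":[0,0,0],"twist":0}], "jaw": 0}}

```text
time: 23.5
tool_pos: [510.0, 225.2, 329.8]
tcp_rot: [-3.141, -0.0, 2.712]
contact_force: [0.1, 1.0, 0.2]
grip_width: 90.4
```

>>> {"name": "play_rows", "arguments": {"commands": [{"offset":[0,0,-0.01],"twist":0},{"offset":[0,0,-0.02],"twist":0},{"offset":[0,0,-0.025],"twist":0},{"offset":[0,0,0],"twist":0}]}}

```text
time: 23.9
tool_pos: [510.6, 225.4, 389.1]
tcp_rot: [3.137, 0.006, 2.712]
contact_force: [1.1, -0.8, 0.2]
grip_width: 91.6
```

```bash
python3 go.py
python3 - <<'E'
from ov import *
for n,(x0,y0,x1,y1) in(('scene',(340,90,430,190)),):
    im=viewer.capture(n)[:,:,::-1].astype(float)
    cv2.imwrite('pics/h12.png',cv2.resize(np.clip((im[y0:y1,x0:x1]-10)*2,0,255).astype(np.uint8),None,fx=6,fy=6,interpolation=2))
a=-.43;c,s=np.cos(a),np.sin(a)
for X in(-21,-19,-17):
 for Y in (0,):
  x,y=527.35+c*X-s*Y,218.96+s*X+c*Y
  Q=np.vstack([circ(x,y,z,30,200) for z in(145.3,159.3)]);q=(proj('scene',Q)-[340,90]+.5)*6-.5
  print(X,Y,q.min(0).round(),q.max(0).round(),'rim',q[200:].min(0).round(),q[200:].max(0).round())
E
```

```text
t 23.9 pos [510.6 225.4 389.1] rpy [3.137 0.006 2.712] F [ 1.1 -0.8  0.2] w 91.6
disp frame [-18.2   0.4] tip z 211.1
-21 0 [246. 119.] [429. 271.] rim [251. 119.] [429. 240.]
-19 0 [246. 123.] [430. 275.] rim [251. 123.] [430. 244.]
-17 0 [246. 127.] [430. 279.] rim [251. 127.] [430. 249.]
```

View pics/h12.png

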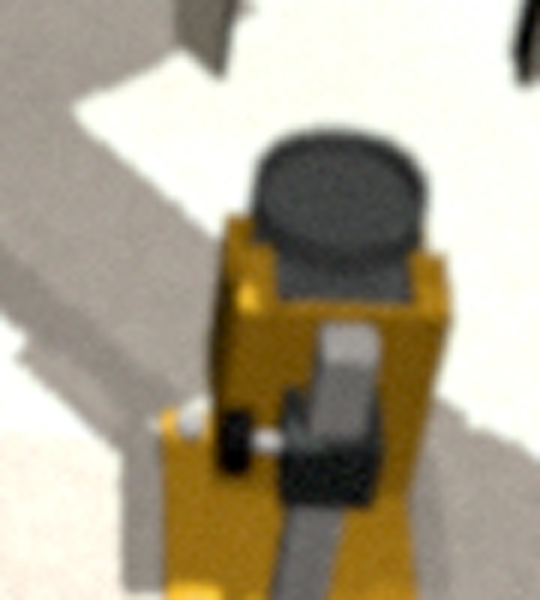

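Cap 2 rests level on cap 1, in front of the lips (crop 252–428, 127–275). Next I twist, close the fingers and press.

>>> {"name": "play_rows", "arguments": {"commands": [{"offset":[0,0,0],"twist":8.5},{"offset":[0,0,0],"twist":8.5},{"offset":[0,0,0],"twist":8.5},{"offset":[0,0,0],"twist":8.5},{"offset":[0,0,0],"twist":8.5}], "jaw": 255}}

```text
time: 24.45
tool_pos: [509.8, 225.2, 384.2]
tcp_rot: [-3.14, -0.0, 1.964]
contact_force: [0.2, 0.5, -0.3]
grip_width: 56.2
```

>>> {"name": "play_rows", "arguments": {"commands": [{"offset":[0,0,0],"twist":8.5},{"offset":[0,0,0],"twist":8.5},{"offset":[0,0,0],"twist":8.5},{"offset":[0,0,0],"twist":8.5},{"offset":[0,0,0],"twist":8.5}]}}

```text
time: 24.95
tool_pos: [509.8, 225.2, 384.2]
tcp_rot: [-3.14, 0.001, 1.223]
contact_force: [1.0, 1.0, 0.2]
grip_width: 16.7
```

>>> {"name": "play_rows", "arguments": {"commands": [{"offset":[0,0,0.01],"twist":5},{"offset":[0,0,0.01],"twist":0},{"offset":[0,0,0],"twist":0},{"offset":[0,0,0],"twist":0}]}}

```text
time: 25.35
tool_pos: [509.9, 225.2, 364.5]
tcp_rot: [-3.141, 0.001, 1.143]
contact_force: [-0.6, -0.5, 0.6]
grip_width: 0.6
```

```bash
python3 go.py d -16 0 333 1.142
```

```text
t 25.35 pos [509.9 225.2 364.5] rpy [-3.141e+00  1.000e-03  1.143e+00] F [-0.6 -0.5  0.6] w 0.6
disp frame [-18.7  -0.1] tip z 186.5
tool offset mm [ 0.1  2.7 31.5] twist deg 0.1
```

>>> {"name": "play_rows", "arguments": {"commands": [{"offset":[0,0.0025,0.015],"twist":0},{"offset":[0,0,0.012],"twist":0},{"offset":[0,0,0.005],"twist":0},{"offset":[0,0,0],"twist":0},{"offset":[0,0,0],"twist":0}]}}

```text
time: 25.85
tool_pos: [512.3, 224.2, 333.3]
tcp_rot: [3.141, -0.0, 1.142]
contact_force: [1.1, 0.4, 0.0]
grip_width: 0.6
```

>>> {"name": "play_rows", "arguments": {"commands": [{"offset":[0,0,0.002],"twist":0},{"offset":[0,0,0],"twist":0}]}}

```text
time: 26.05
tool_pos: [512.3, 224.2, 331.2]
tcp_rot: [3.141, -0.0, 1.142]
contact_force: [0.2, 0.3, -0.7]
grip_width: 0.4
```

>>> {"name": "play_rows", "arguments": {"commands": [{"offset":[0,0,0.002],"twist":0},{"offset":[0,0,0],"twist":0}]}}

```text
time: 26.25
tool_pos: [512.2, 224.2, 328.9]
tcp_rot: [-3.142, 0.0, 1.141]
contact_force: [-1.3, 1.3, -1.4]
grip_width: 0.1
```

>>> {"name": "play_rows", "arguments": {"commands": [{"offset":[0,0,0.002],"twist":0},{"offset":[0,0,0],"twist":0}]}}

```text
time: 26.45
tool_pos: [512.3, 224.2, 327.4]
tcp_rot: [3.141, -0.0, 1.141]
contact_force: [-1.4, -0.5, 4.2]
grip_width: 0.6
```

>>> {"name": "play_rows", "arguments": {"commands": [{"offset":[0,0,0.003],"twist":0},{"offset":[0,0,0.003],"twist":0},{"offset":[0,0,0.003],"twist":0},{"offset":[0,0,0.003],"twist":0},{"offset":[0,0,0.003],"twist":0}]}}

```text
time: 26.95
tool_pos: [512.2, 224.2, 313.0]
tcp_rot: [3.141, -0.001, 1.141]
contact_force: [-3.3, 0.1, 8.9]
grip_width: 0.3
```

>>> {"name": "play_rows", "arguments": {"commands": [{"offset":[0,0,0],"twist":0},{"offset":[0,0,0],"twist":0}]}}

```text
time: 27.15
tool_pos: [512.2, 224.2, 312.8]
tcp_rot: [3.141, -0.0, 1.141]
contact_force: [-2.6, -2.1, 6.0]
grip_width: -0.1
```

>>> {"name": "play_rows", "arguments": {"commands": [{"offset":[0,0.001,0],"twist":0},{"offset":[0,0.001,0],"twist":0},{"offset":[0,0.001,0],"twist":0},{"offset":[0,0,0],"twist":0}]}}

```text
time: 27.55
tool_pos: [514.7, 223.3, 312.8]
tcp_rot: [-3.141, -0.001, 1.141]
contact_force: [-3.9, 1.1, 7.9]
grip_width: 0.1
```

>>> {"name": "play_rows", "arguments": {"commands": [{"offset":[0,0.0015,0],"twist":0},{"offset":[0,0.0015,0],"twist":0},{"offset":[0,0,0],"twist":0}]}}

```text
time: 27.85
tool_pos: [517.5, 222.0, 312.9]
tcp_rot: [-3.141, -0.001, 1.141]
contact_force: [-3.6, 1.8, 7.5]
grip_width: 0.7
```

>>> {"name": "play_rows", "arguments": {"commands": [{"offset":[0,0,0.0005],"twist":0},{"offset":[0,0.0015,0],"twist":0},{"offset":[0,0.0015,0],"twist":0},{"offset":[0,0,0],"twist":0}]}}

```text
time: 28.25
tool_pos: [520.2, 220.9, 312.5]
tcp_rot: [-3.141, -0.001, 1.142]
contact_force: [-4.3, 2.6, 8.4]
grip_width: 0.1
```

>>> {"name": "play_rows", "arguments": {"commands": [{"offset":[0,0.0015,0],"twist":0},{"offset":[0,0.0015,0],"twist":0},{"offset":[0,0,0],"twist":0}]}}

```text
time: 28.55
tool_pos: [522.9, 219.6, 312.5]
tcp_rot: [-3.141, -0.001, 1.142]
contact_force: [-4.7, 1.7, 7.9]
grip_width: 0.1
```

>>> {"name": "play_rows", "arguments": {"commands": [{"offset":[0,0.0015,0],"twist":0},{"offset":[0,0.0015,0],"twist":0},{"offset":[0,0,0],"twist":0}]}}

```text
time: 28.85
tool_pos: [525.6, 218.4, 312.5]
tcp_rot: [-3.141, -0.001, 1.142]
contact_force: [-3.3, 2.1, 8.4]
grip_width: 0.4
```

>>> {"name": "play_rows", "arguments": {"commands": [{"offset":[0,0.001,0],"twist":0},{"offset":[0,0.001,0],"twist":0},{"offset":[0,0,0],"twist":0}]}}

```text
time: 29.15
tool_pos: [527.4, 217.6, 312.5]
tcp_rot: [-3.141, -0.001, 1.142]
contact_force: [-3.6, 1.7, 7.7]
grip_width: 0.5
```

>>> {"name": "play_rows", "arguments": {"commands": [{"offset":[0,0.001,0],"twist":0},{"offset":[0,0.001,0],"twist":0},{"offset":[0,0,0],"twist":0}]}}

```text
time: 29.45
tool_pos: [528.9, 216.9, 312.5]
tcp_rot: [-3.14, -0.001, 1.142]
contact_force: [-5.4, 2.6, 8.9]
grip_width: 0.8
```

>>> {"name": "play_rows", "arguments": {"commands": [{"offset":[0,0.001,0],"twist":0},{"offset":[0,0,0],"twist":0}]}}

```text
time: 29.65
tool_pos: [529.7, 216.5, 312.5]
tcp_rot: [-3.14, -0.001, 1.142]
contact_force: [-5.1, 1.7, 9.4]
grip_width: 0.6
```

>>> {"name": "play_rows", "arguments": {"commands": [{"offset":[0,0.001,0],"twist":0},{"offset":[0,0,0],"twist":0}]}}

```text
time: 29.85
tool_pos: [530.6, 216.1, 312.5]
tcp_rot: [-3.14, -0.001, 1.142]
contact_force: [-5.5, 3.1, 9.2]
grip_width: 0.5
```

>>> {"name": "play_rows", "arguments": {"commands": [{"offset":[0,0.0007,0],"twist":0},{"offset":[0,0,0],"twist":0}]}}

```text
time: 30.05
tool_pos: [531.2, 215.9, 312.5]
tcp_rot: [-3.14, -0.001, 1.142]
contact_force: [-6.6, 2.5, 9.7]
grip_width: 0.8
```

>>> {"name": "play_rows", "arguments": {"commands": [{"offset":[0,0.0007,0],"twist":0},{"offset":[0,0,0],"twist":0}]}}

```text
time: 30.25
tool_pos: [531.9, 215.6, 312.5]
tcp_rot: [-3.14, -0.001, 1.142]
contact_force: [-6.2, 2.4, 9.5]
grip_width: 0.6
```

>>> {"name": "play_rows", "arguments": {"commands": [{"offset":[0,0.0007,0],"twist":0},{"offset":[0,0,0],"twist":0}]}}

```text
time: 30.45
tool_pos: [532.5, 215.3, 312.5]
tcp_rot: [-3.14, -0.001, 1.142]
contact_force: [-6.0, 3.7, 8.4]
grip_width: 0.5
```

>>> {"name": "play_rows", "arguments": {"commands": [{"offset":[0,0,-0.0015],"twist":0},{"offset":[0,0,-0.002],"twist":0},{"offset":[0,0,-0.003],"twist":0},{"offset":[0,0,0],"twist":0}]}}

```text
time: 30.85
tool_pos: [533.4, 214.5, 318.3]
tcp_rot: [3.141, -0.0, 1.141]
contact_force: [0.3, 0.0, 0.1]
grip_width: 0.5
```

>>> {"name": "play_rows", "arguments": {"commands": [{"offset":[0,0,-0.01],"twist":0},{"offset":[0,0,-0.03],"twist":0},{"offset":[0,-0.01,-0.04],"twist":0},{"offset":[0,-0.04,0],"twist":0},{"offset":[0,-0.05,0],"twist":0}]}}

```text
time: 31.35
tool_pos: [442.5, 255.9, 399.5]
tcp_rot: [3.139, -0.003, 1.139]
contact_force: [-1.0, 1.1, -0.6]
grip_width: 0.2
```

>>> {"name": "play_rows", "arguments": {"commands": [{"offset":[0,-0.05,0],"twist":0},{"offset":[0,-0.03,0],"twist":0}]}}

```text
time: 31.55
tool_pos: [366.8, 290.1, 398.6]
tcp_rot: [-3.141, -0.0, 1.142]
contact_force: [0.4, -0.3, 0.7]
grip_width: 0.4
```

Run:
```python
from ov import *
im=np.mean([viewer.capture('top')[:,:,::-1].astype(float) for _ in range(3)],0)
b=cv2.resize(im[205:262,192:249],None,fx=7,fy=7,interpolation=cv2.INTER_CUBIC)
o=cv2.resize(np.load('pics/top_home1.npy')[205:262,192:249],None,fx=7,fy=7,interpolation=cv2.INTER_CUBIC)
cv2.imwrite('pics/z2.png',np.clip((np.hstack([o,b])-20)*2.2,0,255).astype(np.uint8))
im=np.mean([viewer.capture('scene')[:,:,::-1].astype(float) for _ in range(2)],0)
cv2.imwrite('pics/z2s.png',cv2.resize(np.clip((im[100:180,350:430]-5)*2.5,0,255).astype(np.uint8),None,fx=7,fy=7,interpolation=2))
```

```text
(no output)
```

View pics/z2.png

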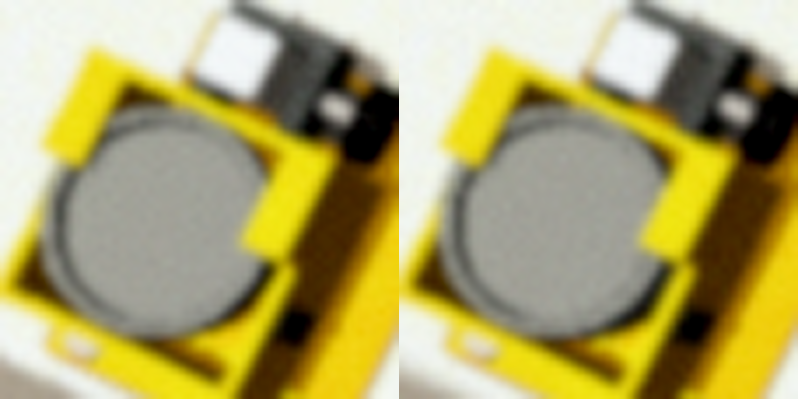

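View pics/z2s.png

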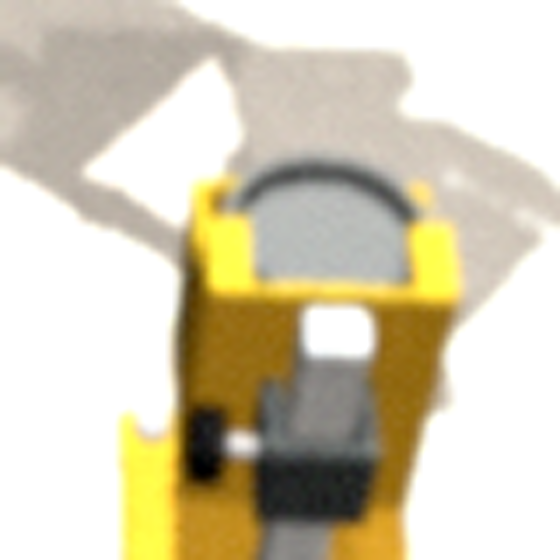

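Run:
```python
from ov import *
im=np.mean([viewer.capture('top')[:,:,::-1].astype(float) for _ in range(3)],0);np.save('pics/top_home2.npy',im)
o=np.load('pics/top_home1.npy')
def g(a,b):
    A=a.mean(2).astype(np.float32);B=b.mean(2).astype(np.float32)
    return A,B
A,B=g(o,im)
# cap front-left arc region vs static region
for name,(x0,y0,x1,y1) in dict(cap=(196,222,228,256),foot=(228,225,262,275),back=(205,210,232,226)).items():
    a=A[y0:y1,x0:x1];b=B[y0:y1,x0:x1]
    M=np.eye(2,3,dtype=np.float32);cc,M=cv2.findTransformECC(a,b,M,cv2.MOTION_TRANSLATION);print(name,cc.round(4),M[:,2].round(2))
# profile along disp x axis through center in image (top): from disp (-40) to (+36) y=0 z=h+? 
a=-.42;c,s=np.cos(a),np.sin(a)
X=np.arange(-42,40,1.)
P=[[526.2+c*x,217+s*x,145.3] for x in X];q=proj('top',P)
for I in(o,im):
    R=cv2.remap(I[:,:,2].astype(np.float32),q[:,0].astype(np.float32),q[:,1].astype(np.float32),1).ravel();Bc=cv2.remap(I[:,:,0].astype(np.float32),q[:,0].astype(np.float32),q[:,1].astype(np.float32),1).ravel()
    print([(int(x),int(r),int(bb)) for x,r,bb in zip(X,R,Bc) if x<-20 or x>18])
```

```text
Traceback (most recent call last):
AttributeError: 'float' object has no attribute 'round'
```

Run:
```python
from ov import *
im=np.load('pics/top_home2.npy');o=np.load('pics/top_home1.npy')
A=o.mean(2).astype(np.float32);B=im.mean(2).astype(np.float32)
for name,(x0,y0,x1,y1) in dict(cap=(196,222,228,256),foot=(228,225,262,275),back=(205,210,232,226)).items():
    a=A[y0:y1,x0:x1];b=B[y0:y1,x0:x1]
    cc,M=cv2.findTransformECC(a,b,np.eye(2,3,dtype=np.float32),cv2.MOTION_TRANSLATION);print(name,round(cc,4),M[:,2].round(2))
a=-.42;c,s=np.cos(a),np.sin(a)
X=np.arange(-42,40,1.)
q=proj('top',[[526.2+c*x,217+s*x,145.3] for x in X]).astype(np.float32)
for I in(o,im):
    f=lambda k:cv2.remap(I[:,:,k].astype(np.float32),q[:,0],q[:,1],1).ravel()
    print([(int(x),int(r),int(bb)) for x,r,bb in zip(X,f(2),f(0)) if x<-20 or x>18])
```

```text
cap 0.9843 [-0.05  0.04]
foot 0.9998 [-0.01  0.03]
back 0.9995 [-0.   -0.01]
[(-42, 125, 111), (-41, 123, 93), (-40, 122, 73), (-39, 120, 65), (-38, 117, 60), (-37, 117, 69), (-36, 117, 81), (-35, 120, 76), (-34, 123, 69), (-33, 124, 54), (-32, 123, 42), (-31, 114, 39), (-30, 104, 41), (-29, 94, 53), (-28, 85, 67), (-27, 82, 72), (-26, 79, 75), (-25, 78, 75), (-24, 79, 75), (-23, 84, 80), (-22, 89, 85), (-21, 91, 87), (19, 93, 89), (20, 93, 89), (21, 93, 89), (22, 92, 89), (23, 92, 89), (24, 91, 88), (25, 89, 85), (26, 86, 82), (27, 85, 80), (28, 86, 78), (29, 91, 74), (30, 98, 66), (31, 107, 54), (32, 113, 42), (33, 112, 31), (34, 103, 25), (35, 86, 21), (36, 71, 28), (37, 65, 46), (38, 73, 68), (39, 93, 92)]
[(-42, 124, 110), (-41, 123, 93), (-40, 122, 73), (-39, 119, 65), (-38, 117, 60), (-37, 117, 69), (-36, 117, 81), (-35, 119, 76), (-34, 122, 69), (-33, 123, 55), (-32, 123, 42), (-31, 114, 39), (-30, 104, 40), (-29, 94, 53), (-28, 85, 67), (-27, 82, 71), (-26, 78, 74), (-25, 76, 72), (-24, 77, 73), (-23, 82, 79), (-22, 88, 84), (-21, 91, 87), (19, 93, 89), (20, 92, 88), (21, 93, 89), (22, 93, 89), (23, 92, 89), (24, 90, 87), (25, 87, 84), (26, 84, 81), (27, 83, 79), (28, 86, 78), (29, 93, 76), (30, 100, 68), (31, 108, 55), (32, 113, 43), (33, 112, 33), (34, 103, 27), (35, 87, 25), (36, 72, 30), (37, 64, 47), (38, 73, 68), (39, 94, 92)]
```

Both caps stopped at the same place: the images of cap 2 home and cap 1 home agree to within 0.1 px, with no gap at the back plate. Handing in.

```bash
python3 go.py; python3 -c "
from plant import ticket
print(ticket.close_job())"
```

```text
t 31.95 pos [370.7 289.1 397.9] rpy [3.141 0.    1.14 ] F [ 0.2 -0.5 -0.8] w 0.8
disp frame [-171.9    0.2] tip z 219.9
the job is handed in; nothing more can be done
None
```

Both small grey caps are loaded in the dispenser, open side up, one on the other under both lips. I handed the job in at about 32 s with the arm clear of everything.

**How each cap went in:** I laid it on the follower just in front of the lips. Then I pressed it with closed fingers to about 2 mm below the lips and slid it back until the push force rose and levelled off. The highest readings I took were about 7 N sideways and 10 N downward.

**Last checks:**
- **Position:** The top view shows cap 2 stopped at the same place as cap 1, to within 0.1 px. Its rear edge meets the back plate with no visible gap.
- **Lips:** The scene view shows the cap held under both lips.

**What the checks did not settle:**
- **Back plate contact:** The force rise came at finger positions about 3 mm apart for the two caps, allowing for where the fingers sat in each. I put this down to the fingers slipping on the cap floor. "Fully home" therefore rests on the pictures and the force plateau, not on a hard contact.
- **Camera offset:** The scene camera read about 2 mm sideways of the robot's own position. I allowed for that in lining up the caps.
- **Cap 1 underneath:** I could not see it directly once cap 2 was on top.
- **Things left alone:** I never handled the large cap or the other items, and planned the moves to clear them, but took no final picture of them.

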